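# Unclamp a reamed bearing bracket and show it to the inspection camera

## Task

The aluminium bearing bracket in the clamping fixture has just been reamed: throw the toggle clamp's handle back to open the clamp, lift the bracket off its dowels and hold it up to the inspection camera, with the counterbored boss facing the lens squarely and the right way up, the rim of the boss centred 150 mm in front of the lens. The bored wall is thin, so grip the bracket lightly, with no more than about 40 N. Finish while still holding it there, steady in the air, and leave the finished brackets in their tray and the other things as they are.

Things in the scene. Friction and masses are not known exactly. Their poses are not given: they have to be found in the camera images.
- bracket: bare aluminium bearing bracket in the fixture, 0.2 kg: base plate x -60 to +14, y +-23, 10 mm thick; upright x -14 to +14, 46 mm wide, flat sides up to z = 34, round above, 57 high; 25 mm bore along x, centre at z = 34; on the front a boss 38 mm across with a 30 mm counterbore, out to x = +20. Origin: underside below the bore; x out of the boss, z up. Grip it across its flat sides (y)
- bore_front (a point): centre of the boss's rim: in the bracket's frame at (20, 0, 34) mm; axes as the bracket's
- bore_back (a point): centre of the bore on the plain back face: in the bracket's frame at (-14, 0, 34) mm
- jig: the fixture, screwed down: steel plate x -172 to +52, y +-50, 14 mm thick. Origin on the table below the bracket's origin, axes as the bracket's; the bracket stands on the plate over two 8 mm dowels 13 mm high. Behind it (-x) a toggle clamp: its arm, pivoted at (-85, 0, 46), presses a rubber foot on the base plate at x = -41; shut, it reaches up to z = 63 there
- clamp_pivot (a point): axis of the clamp handle: in the fixture's frame at (-109, 0, 50) mm; the axis is along the fixture's y
- handle_end (a point): top of the clamp handle; its last 75 mm are a black round grip about 20 mm thick; 115 mm from clamp_pivot
- clamp_handle (a joint): clamp handle's angle: 0 = upright, clamp shut; grows as its end swings back and down, away from the bracket (to the fixture's -x); stop at 1.25 = open. It is stiff (about 6 N at the grip) and stays where left. The clamp arm swings up with it (1.3 x the handle angle); at the stop it stands upright, 100 mm high, 85 mm behind the bracket's origin
- camera: inspection camera: black cylinder 45 mm thick, 73 mm long, behind a grey ring light 58 mm across, clamped on a steel column 22 mm thick, 438 mm high, 95 mm behind the lens. Origin: centre of the lens front; x runs along the optical axis out of its back, so it looks along its own -x, toward the robot's side and 25 degrees downward; y level
- focus (a point): the inspection point in the air, 150 mm in front of the lens (camera frame (-150, 0, 0) mm), axes as the camera's. A bracket presented correctly has its bore_front here and its x, y, z axes along these
- tray: grey open tray 150 x 200 x 35 mm with two finished brackets; origin at the centre of its underside; fixed
- spare_a: a finished bracket of the same kind in the tray, not wanted; same axes as the bracket
- spare_b: another finished bracket in the tray, not wanted
- oil_can: green oil can, round body 66 mm thick, 142 mm high with its spout, loose on the table
- tape_measure: yellow tape measure 36 x 83 x 62 mm, loose on the table
Things that resemble listed ones, but are neither listed nor needed, are in the scene too. Leave any red look-alike of the bracket alone.

How it is judged:
By the outcome, as a careful person would: the job done as asked, in the order asked, and still so for the second after the job is handed in, while the arm keeps its last pose, push and grip.
It also fails if it takes over 58 s, if anything falls off the work surface, if the arm or the gripper's body presses on something with over 40 N, if the wrist force passes 120 N, or if a joint passes its speed limit or range.

## Robot

A 6-joint arm with a two-finger parallel gripper is mounted at the origin on a cart in front of the work surface, level with it; the furniture and walls round the work are solid. World frame = base frame: x ahead of the robot, y to its left, z up, the work surface at z = 0. Lengths are in m, angles in rad, forces in N, time in s.
With the tool pointing down it reaches from about 0.4 to 0.825 m from the base axis. Payload 7 kg.
Tool frame: the origin (TCP) lies on the centre line of the jaws, within the pads' length; the fingertips stand 19 mm ahead of it and the grasp point (between the pads) is the TCP; z points along the fingers, y is the line along which they close (so a half turn about z gives the same grasp; the last joint's range is limited). The gripper opens to 88 mm and grips with 3 to 60 N. Pads are 19 mm wide; open, the fingers measure 130 mm over their backs; the gripper's body (78 mm by 193 mm) begins 47 mm behind the grasp point.
Start: joints at [-0.993, 0.359, 0.012, 0, -1.224, -0.288], TCP at [0.193, -0.647, 0.212] pointing down, gripper open.
Joint ranges: [-3.07, 3.07], [-1.43, 2.12], [-1.02, 1.25], [-3.03, 1.67], [-3.05, -0], [-3.03, 3.03]. Speed limits (rad/s): [2.39, 2.39, 3.01, 3.14, 3.14, 3.14].

## Interface

Orientations are given as [roll, pitch, yaw] about the fixed x, y, z axes, in that order (R = Rz(yaw) Ry(pitch) Rx(roll)).
In Python, from station import arm, imaging, models gives the robot as it stands.
- The arm moves only by the tool play_rows, never from a script. Its arguments are lists of equal length, an entry for each row: "travel": the shift along the tool's x, y, z in units of 25 mm (1.0 is 25 mm), a list of three; "twist": the turn about the tool's z in units of 0.15 rad (1.0 is 0.15 rad). A call has 1 to 8 rows; each row shifts and turns the commanded pose from where the row before left it, along the tool's axes as they then stand; what a row does not reach is not made up. A row lasts 1/8 s, in which the tool goes at most 62.5 mm and 10.7 degrees, less where a joint would pass 70% of its speed; a pose out of reach is approached as far as the arm can. A call with a number of a shift or a turn outside -1 to 1 is refused whole. A call with a gripper value outside its range is refused whole. "fingers" is the opening, from 0 (shut) to 1 (fully open), set as the call begins (left out, the last holds). The fingers move at their own pace and stop on an object; "newtons" is the grip in N (left out, the last holds). Time passes only in rows, so rows that do not move let the fingers close. It gives the time, the measured TCP pose, the force, the opening and the grip force at its end, in the units of the state.
- arm.get_state(): the state, without advancing time (a new reading comes with each control period).
- imaging.grab_frame(name): name is "side" or "top" or "wrist"; returns a dict with "pixels" (480x640x3 uint8, red, green, blue), "fx", "fy", "cx", "cy" (pixels), "R" (3x3) and "t" (3): a world point X has camera coordinates R X + t; the wrist camera has in their place "T_tool_cam" (4x4, takes a point from camera to tool coordinates, whose origin is the TCP and whose axes are the flange's). Camera axes: x right, y down, z forward; pixel columns grow to the right and rows downward; lengths in m; the calibration is good to about 2 mm. A picture is of the moment at which its call begins: read the wrist's pose just before it. There is no depth.
- arm.job_done(): hands the job in; it is judged then, once.
Trained networks look in the newest picture that a camera, given by its name, has taken for a name from the list of things; names that differ only in an ending like _2 or _b are one class to them, and where a whole thing is asked for, a point or a joint stands for the part that bears it (a point fixed in the world has none). Each returns a list of dicts, best first, with "confidence" (0 to 1); they miss things now and then, are a little off and sometimes report something else, mostly with a low value. They report only what shows in the picture. A call takes as long as a camera call. They do not tell look-alikes from the thing itself.
- models.boxes_of(name, camera): "extent" ([centre column, centre row, width, height] in pixels, round what is visible of it).
- models.silhouettes(name, camera): "pixels" (480x640 bool, what is visible of it) and "extent" ([centre column, centre row, width, height] in pixels, round what is visible of it).
The state is a dict: "t": time; "q": joint angles; "qd": joint speeds; "joint_efforts": joint torques, N m; "eef_pos": TCP position; "ee_rot": TCP orientation; "force": force on the tool from outside, world axes, zero at the start; "moment": the same for the moment, N m; "width": finger opening in m; "gripper_force": force on a finger pad.
Only numpy, scipy, OpenCV 4.12 (cv2) and the standard library are available. Lean on these libraries where they do the work, as an engineer would, in place of code of your own. Each camera call takes 0.05 s, during which the arm holds its last target. There are 200 camera calls.

## Working session

There is one attempt and no reset: what is moved stays moved. The work goes in short steps, Python scripts to look and compute and a tool call to move; the robot and the scene stay as the last step left them, time stands still between calls to the robot, and variables do not carry over. Pictures are saved under pics/ and viewed, at most 10 in all, crops included, and the job is handed in when it is done.

Besides the shell and the picture viewer there is one more tool, called after ">>>" as name([rows], argument=value, ...), one row to a line, values as JSON. play_rows: Moves the arm, as the interface text tells. Shifts and turns lie within -1 to 1; 1 stands for 25 mm of shift or 0.15 rad of turn. Its arguments: {"type":"object","properties":{"travel":{"type":"array","items":{"type":"array","items":{"type":"number"}}},"twist":{"type":"array","items":{"type":"number"}},"fingers":{"type":"number"},"newtons":{"type":"number"}},"required":["travel","twist"]}

```bash
ls; mkdir -p pics; python3 - <<'E'
from station import arm, imaging, models
import cv2, numpy as np, pickle
d={}
for n in ("side","top","wrist"):
    f=imaging.grab_frame(n); d[n]=f
    cv2.imwrite(f"pics/{n}0.png",f["pixels"][:,:,::-1])
    print(n,{k:np.round(v,3).tolist() for k,v in f.items() if k!="pixels"})
    for o in ("bracket","jig","clamp_handle","camera","tray","oil_can","tape_measure"):
        for b in models.boxes_of(o,n)[:4]: print(o,np.round(b["extent"]),round(b["confidence"],2))
pickle.dump(d,open("f0.pkl","wb"))
print(arm.get_state())
E
```

```text
pics
side {'fx': 444.143, 'fy': 444.143, 'cx': 316.444, 'cy': 231.799, 'R': [[-1.0, 0.01, -0.011], [0.015, 0.452, -0.892], [-0.004, -0.892, -0.452]], 't': [0.584, 0.152, 1.375]}
bracket [344. 297.  26.  19.] 0.94
bracket [345. 265.  20.  16.] 0.6
jig [341. 250.  54.  71.] 0.89
camera [247. 236.  61.  30.] 0.67
tray [374. 383.  95.  78.] 0.57
oil_can [306. 212.  18.  20.] 0.73
tape_measure [309. 225.  22.  26.] 0.61
tape_measure [336. 229.  10.  32.] 0.31
top {'fx': 568.614, 'fy': 568.614, 'cx': 313.617, 'cy': 242.841, 'R': [[-0.054, -0.999, -0.004], [-0.976, 0.054, -0.21], [0.21, -0.007, -0.978]], 't': [0.048, 0.595, 1.478]}
bracket [284. 278.  31.  33.] 0.78
bracket [346. 278.  30.  23.] 0.67
jig [360. 278.  85.  59.] 0.93
camera [202. 163.  44.  54.] 0.31
camera [442. 231.  24.  22.] 0.2
tray [169. 300.  85.  74.] 0.89
oil_can [467. 222.  27.  38.] 0.73
tape_measure [441. 230.  24.  27.] 0.73
tape_measure [185. 298.  24.  33.] 0.17
wrist {'fx': 367.969, 'fy': 367.969, 'cx': 317.089, 'cy': 248.219, 'T_tool_cam': [[-0.001, -0.97, -0.243, 0.065], [1.0, -0.001, -0.0, -0.0], [-0.0, -0.243, 0.97, -0.171], [0.0, 0.0, 0.0, 1.0]]}
{'t': 1.2, 'q': array([-9.92889509e-01,  3.58597223e-01,  1.19325031e-02,  2.43530497e-05,
       -1.22408501e+00, -2.88130504e-01]), 'qd': array([-0.0026666 ,  0.00013937, -0.00153557, -0.00023824, -0.00142292,
        0.00140204]), 'joint_efforts': array([ 2.60297411e-04, -5.82399130e+01,  2.93296748e+01,  7.00253785e+00,
        1.23559075e-02,  3.27203361e-05]), 'eef_pos': array([ 0.19287495, -0.64686211,  0.21238161]), 'ee_rot': array([-3.14154147e+00, -8.71829700e-06, -2.85180807e+00]), 'force': array([-0.69378921, -0.35117591,  0.08644084]), 'moment': array([ 0.03310646, -0.01171781,  0.0241506 ]), 'gripper_force': 0.0, 'width': 0.08790873790420468}
```

```bash
python3 - <<'E'
import cv2
a=cv2.imread("pics/side0.png");b=cv2.imread("pics/top0.png")
cv2.imwrite("pics/s1.png",cv2.resize(a[170:440,190:450],None,fx=2.2,fy=2.2,interpolation=2))
cv2.imwrite("pics/t1.png",cv2.resize(b[130:350,120:500],None,fx=2.1,fy=2.1,interpolation=2))
E
```

```text
(no output)
```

View pics/s1.png

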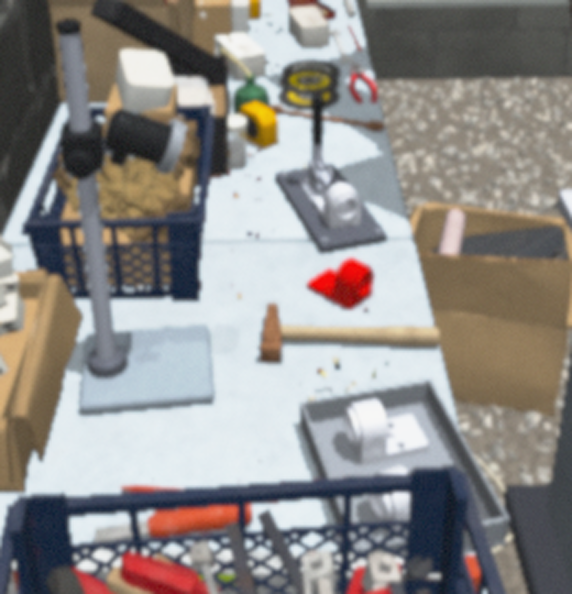

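View pics/t1.png

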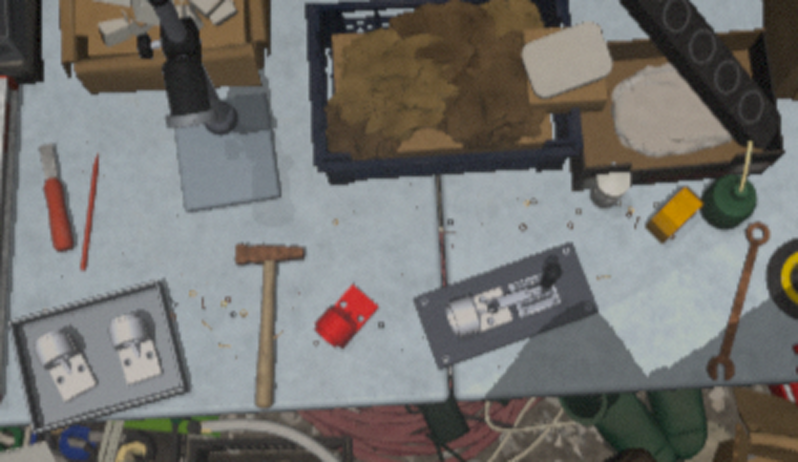

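The side view shows the jig at about (341,250) px, with the bracket's boss toward image bottom, the red decoy, the tray, and the inspection camera on its column at about (240,235). The top view shows the jig plate corners at about (318,272), (392,246), (405,279) and (331,305), the handle's black end at about (382,259), and the inspection camera at about (208,160).

```bash
cat > h.py <<'E'
import numpy as np, pickle, cv2
from scipy.optimize import least_squares
from scipy.spatial.transform import Rotation as Ro
def proj(f,X):
    X=np.atleast_2d(X); c=X@np.array(f["R"]).T+f["t"]
    return np.c_[f["fx"]*c[:,0]/c[:,2]+f["cx"], f["fy"]*c[:,1]/c[:,2]+f["cy"]]
def ray(f,p):
    R=np.array(f["R"]); d=R.T@np.array([(p[0]-f["cx"])/f["fx"],(p[1]-f["cy"])/f["fy"],1]); return -R.T@f["t"], d/np.linalg.norm(d)
def atz(f,p,z):
    o,d=ray(f,p); return o+d*(z-o[2])/d[2]
def wristify(f,s):
    "give a wrist frame world R,t"
    T=np.eye(4);T[:3,:3]=Ro.from_euler("xyz",s["ee_rot"]).as_matrix();T[:3,3]=s["eef_pos"]
    W=np.linalg.inv(T@np.array(f["T_tool_cam"])); f["R"]=W[:3,:3];f["t"]=W[:3,3]; return f
def tri(pairs):
    A=0;b=0
    for f,p in pairs:
        o,d=ray(f,p);P=np.eye(3)-np.outer(d,d);A=A+P;b=b+P@o
    return np.linalg.solve(A,b)
def pose2(v,P):
    c,s=np.cos(v[2]),np.sin(v[2]);P=np.atleast_2d(P)
    return np.c_[v[0]+c*P[:,0]-s*P[:,1],v[1]+s*P[:,0]+c*P[:,1],P[:,2]]
PL=np.array([[.052,-.05,.014],[.052,.05,.014],[-.172,.05,.014],[-.172,-.05,.014]])
E
python3 - <<'E'
from h import *
d=pickle.load(open("f0.pkl","rb"));t,s=d["top"],d["side"]
px=np.array([[415,298],[443,368],[598,313],[572,243]])/2.1+[120,130]
W=np.array([atz(t,p,.014) for p in px]);print(W)
# image left = +y world ; corner order: boss end left. jig x -> +y ; jig y (left of x) -> -x world= image down
W2=PL[[0,1,2,3]]
r=least_squares(lambda v:(proj(t,pose2(v,PL))-px).ravel(),[.4,-.1,1.6]);print(r.x,r.cost,r.fun)
print(proj(s,pose2(r.x,PL)))
print(proj(t,pose2(r.x,[[-.109,0,.165],[0,0,.071]])),proj(s,pose2(r.x,[[-.109,0,.165],[.02,0,.048]])))
# camera
for a,b in (((193/2.1+120,120/2.1+130),(176/2.2+190,140/2.2+170)),((165/2.1+120,20/2.1+130),(70/2.2+190,25/2.2+170)),((222/2.1+120,118/2.1+130),(107/2.2+190,360/2.2+170))): print(tri([(t,a),(s,b)]))
print(-np.array(t["R"]).T@t["t"],-np.array(s["R"]).T@s["t"])
E
```

```text
[[ 0.52462667  0.00856217  0.014     ]
 [ 0.43056015 -0.02270167  0.014     ]
 [ 0.49151069 -0.23042466  0.014     ]
 [ 0.58707846 -0.20415561  0.014     ]]
[ 0.49149884 -0.05468056  1.8582106 ] 2.11984076510696 [-0.28937937 -0.01307081 -1.31763873  0.71439721  1.19400998 -0.35212902
  0.42892211 -0.41905394]
[[335.77157229 281.41311886]
 [366.08513784 275.93580662]
 [341.56361869 243.50197959]
 [314.58768463 247.76654394]]
[[384.56126632 259.53542589]
 [342.11710821 279.48200705]] [[334.33337574 213.59325419]
 [347.63582448 264.1011403 ]]
[0.69008838 0.24680379 0.30263774]
[0.77199414 0.25348438 0.42807273]
[0.78461133 0.25622119 0.02180333]
[0.27353923 0.02675749 1.57012502] [0.5865122  1.15259154 0.76375111]
```

```bash
python3 - <<'E'
import cv2
a=cv2.imread("pics/side0.png");b=cv2.imread("pics/top0.png")
import numpy as np
A=cv2.resize(a[170:270,200:290],None,fx=5.9,fy=5.9,interpolation=2)[:590,:395*2]
B=cv2.resize(b[110:240,180:270],None,fx=4.5,fy=4.5,interpolation=2)
o=np.zeros((600,800,3),np.uint8);A=cv2.resize(a[175:275,205:285],None,fx=5,fy=5,interpolation=2);o[:500,:400]=A
B=cv2.resize(b[110:230,185:265],None,fx=5,fy=5,interpolation=2);o[:600,400:800]=B
cv2.imwrite("pics/cam.png",o)
E
```

```text
(no output)
```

View pics/cam.png

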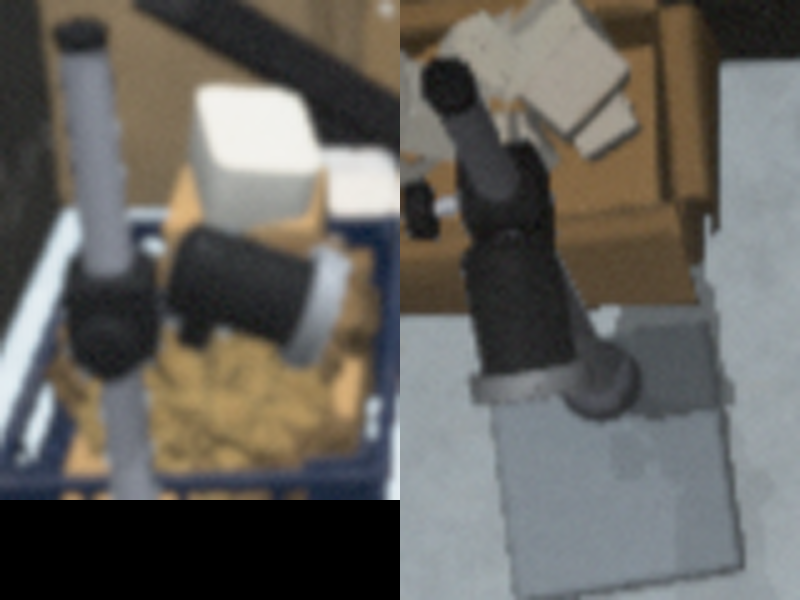

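The close-up shows the inspection camera's ring light at about (272,237) px in the side view and about (210,187) px in the top view. It faces the robot, and its column is at about world (0.778, 0.255). I'll refine the poses with the wrist camera, so next I'm writing a move planner.

```bash
cat >> h.py <<'E'
def plan(cur,goal,n=None):
    "cur,goal = x,y,z,yaw (tool down); prints rows"
    cur=np.array(cur,float);goal=np.array(goal,float);d=goal-cur
    if n is None: n=int(np.ceil(max(np.linalg.norm(d[:3])/.025,abs(d[3])/.15,1)))
    T,W=[],[];p=cur.copy()
    for i in range(n):
        w=cur+d*(i+1)/n-p; c,s=np.cos(p[3]),np.sin(p[3])
        tr=np.round(np.array([c*w[0]+s*w[1], s*w[0]-c*w[1], -w[2]])/.025,2); tw=round(-w[3]/.15,2)
        m=tr*.025; p=p+[c*m[0]+s*m[1], s*m[0]-c*m[1], -m[2], -tw*.15]; T.append(tr.tolist());W.append(tw)
    for k in range(0,n,8): print("travel",T[k:k+8],"\ntwist",W[k:k+8])
    print("end",np.round(p,4)); return p
def rel(st,P):
    "state -> x,y,z,yaw"
    return [*st["eef_pos"],st["ee_rot"][2]]
E
python3 -c "
from h import *
plan([.1929,-.6469,.2124,-2.8518],[.519,-.146,.25,-1.283],24)"
```

```text
travel [[-0.76, 0.64, -0.06], [-0.8, 0.6, -0.07], [-0.84, 0.54, -0.06], [-0.87, 0.48, -0.06], [-0.9, 0.43, -0.06], [-0.92, 0.37, -0.07], [-0.95, 0.3, -0.06], [-0.97, 0.25, -0.06]] 
twist [np.float64(-0.44), np.float64(-0.43), np.float64(-0.44), np.float64(-0.43), np.float64(-0.44), np.float64(-0.43), np.float64(-0.44), np.float64(-0.44)]
travel [[-0.98, 0.17, -0.06], [-0.99, 0.12, -0.07], [-0.99, 0.05, -0.06], [-1.0, -0.02, -0.06], [-0.99, -0.08, -0.06], [-0.99, -0.14, -0.07], [-0.97, -0.21, -0.06], [-0.96, -0.27, -0.06]] 
twist [np.float64(-0.43), np.float64(-0.44), np.float64(-0.43), np.float64(-0.44), np.float64(-0.44), np.float64(-0.43), np.float64(-0.44), np.float64(-0.43)]
travel [[-0.94, -0.34, -0.07], [-0.91, -0.39, -0.06], [-0.89, -0.45, -0.06], [-0.85, -0.51, -0.06], [-0.82, -0.57, -0.07], [-0.79, -0.62, -0.06], [-0.74, -0.67, -0.06], [-0.69, -0.71, -0.06]] 
twist [np.float64(-0.44), np.float64(-0.43), np.float64(-0.44), np.float64(-0.44), np.float64(-0.43), np.float64(-0.44), np.float64(-0.43), np.float64(-0.44)]
end [ 0.519  -0.146   0.2499 -1.2828]
```

>>> play_rows([
  [-0.76,0.64,-0.06],
  [-0.8,0.6,-0.07],
  [-0.84,0.54,-0.06],
  [-0.87,0.48,-0.06],
  [-0.9,0.43,-0.06],
  [-0.92,0.37,-0.07],
  [-0.95,0.3,-0.06],
  [-0.97,0.25,-0.06],
], twist=[-0.44,-0.43,-0.44,-0.43,-0.44,-0.43,-0.44,-0.44])

```text
t: 2.2
eef_pos: [0.3024, -0.4779, 0.2254]
ee_rot: [-3.141, 0.0, -2.323]
force: [0.6, -0.3, -0.1]
width: 0.0876
gripper_force: 0.0
```

>>> play_rows([
  [-0.98,0.17,-0.06],
  [-0.99,0.12,-0.07],
  [-0.99,0.05,-0.06],
  [-1.0,-0.02,-0.06],
  [-0.99,-0.08,-0.06],
  [-0.99,-0.14,-0.07],
  [-0.97,-0.21,-0.06],
  [-0.96,-0.27,-0.06],
], twist=[-0.43,-0.44,-0.43,-0.44,-0.44,-0.43,-0.44,-0.43])

```text
t: 3.2
eef_pos: [0.4106, -0.311, 0.2379]
ee_rot: [-3.141, 0.0, -1.801]
force: [-0.1, -0.3, -0.1]
width: 0.0877
gripper_force: 0.0
```

>>> play_rows([
  [-0.94,-0.34,-0.07],
  [-0.91,-0.39,-0.06],
  [-0.89,-0.45,-0.06],
  [-0.85,-0.51,-0.06],
  [-0.82,-0.57,-0.07],
  [-0.79,-0.62,-0.06],
  [-0.74,-0.67,-0.06],
  [-0.69,-0.71,-0.06],
], twist=[-0.44,-0.43,-0.44,-0.44,-0.43,-0.44,-0.43,-0.44])

```text
t: 4.2
eef_pos: [0.5189, -0.144, 0.2504]
ee_rot: [-3.141, -0.0, -1.277]
force: [-0.2, -0.7, 0.2]
width: 0.0878
gripper_force: 0.0
```

```bash
python3 - <<'E'
from h import *
from station import arm, imaging, models
imaging.grab_frame("wrist")
s=arm.get_state();f=wristify(imaging.grab_frame("wrist"),s);print(s["t"],rel(s,0),s["q"])
pickle.dump((f,s),open("w1.pkl","wb"))
im=f["pixels"][:,:,::-1].copy()
cv2.imwrite("pics/w1.png",im)
print(proj(f,pose2([.4915,-.0547,1.858],PL)),proj(f,pose2([.4915,-.0547,1.858],[[-.109,0,.165],[0,0,.071]])))
E
```

```text
4.25 [np.float64(0.5204457647561469), np.float64(-0.14251019544510332), np.float64(0.2504238349965847), np.float64(-1.2734672827691897)] [ 9.59567209e-02  1.10699488e-01 -2.27948182e-01 -2.21039509e-04
 -1.23041202e+00  2.01446061e-01]
[[277.39285201 333.67443043]
 [359.79789267 334.43535043]
 [367.72850824 142.51618604]
 [273.86478926 141.59516008]] [[321.56530348 226.71252338]
 [319.28235019 313.92081239]]
```

View pics/w1.png

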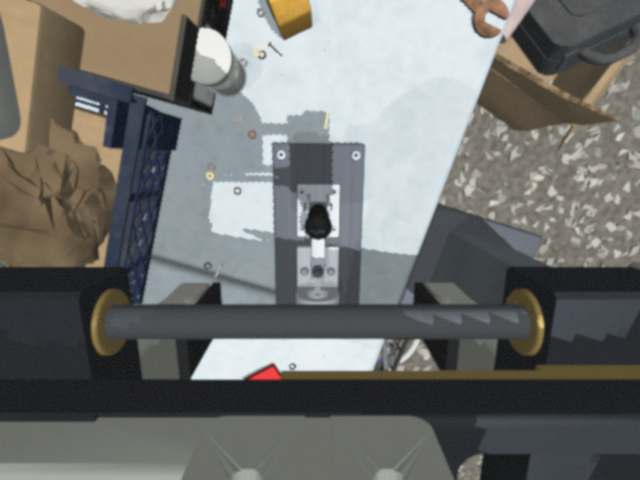

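The wrist view shows the jig plate at columns 273–365 and rows from 143. The handle end is at about (318,222) and the bracket base at about (318,270), hidden by the gripper below row 300. I'll refine the plate edges next.

```bash
python3 - <<'E'
from h import *
f,s=pickle.load(open("w1.pkl","rb"))
g=cv2.GaussianBlur(cv2.cvtColor(f["pixels"],cv2.COLOR_RGB2GRAY),(0,0),1).astype(float)
L=[];R=[];T=[]
for r in range(150,296,6):
    row=np.diff(g[r]); a=np.argmin(row[262:290])+262; b=np.argmax(row[350:380])+350
    L.append((a+.5,r,row[a]));R.append((b+.5,r,row[b]))
for c in list(range(280,300,4))+list(range(335,364,4)):
    col=np.diff(g[:,c]); a=np.argmin(col[130:160])+130; T.append((c,a+.5,col[a]))
L,R,T=map(np.array,(L,R,T))
print(L.round(1).tolist());print(R.round(1).tolist());print(T.round(1).tolist())
L=L[L[:,2]<-8];R=R[R[:,2]>8];T=T[T[:,2]<-8]
def dist(v,i,j,P):
    a,b=proj(f,pose2(v,PL[[i,j]])); n=np.array([-(b-a)[1],(b-a)[0]]);n/=np.linalg.norm(n); return (P[:,:2]-a)@n
# image left edge = PL[0],PL[3]
r=least_squares(lambda v:np.r_[dist(v,0,3,L),dist(v,1,2,R),dist(v,3,2,T)],[.4915,-.0547,1.858],loss="soft_l1")
print(r.x,r.cost, np.abs(r.fun).mean()); v=r.x
print(proj(f,pose2(v,PL)).round(1).tolist(),proj(f,pose2(v,[[-.109,0,.165],[-.109,0,.05]])))
E
```

```text
[[271.5, 150.0, -33.0], [271.5, 156.0, -33.0], [272.5, 162.0, -30.0], [272.5, 168.0, -19.0], [272.5, 174.0, -33.0], [272.5, 180.0, -22.0], [272.5, 186.0, -34.0], [272.5, 192.0, -33.0], [272.5, 198.0, -32.0], [273.5, 204.0, -32.0], [273.5, 210.0, -31.0], [272.5, 216.0, -32.0], [272.5, 222.0, -31.0], [273.5, 228.0, -32.0], [273.5, 234.0, -15.0], [273.5, 240.0, -20.0], [274.5, 246.0, -21.0], [274.5, 252.0, -22.0], [274.5, 258.0, -22.0], [274.5, 264.0, -22.0], [274.5, 270.0, -22.0], [274.5, 276.0, -21.0], [274.5, 282.0, -19.0], [275.5, 288.0, -14.0], [274.5, 294.0, -10.0]]
[[364.5, 150.0, 27.0], [364.5, 156.0, 27.0], [363.5, 162.0, 28.0], [363.5, 168.0, 27.0], [363.5, 174.0, 26.0], [363.5, 180.0, 26.0], [363.5, 186.0, 25.0], [362.5, 192.0, 27.0], [362.5, 198.0, 27.0], [362.5, 204.0, 29.0], [362.5, 210.0, 28.0], [361.5, 216.0, 28.0], [361.5, 222.0, 27.0], [361.5, 228.0, 26.0], [361.5, 234.0, 25.0], [360.5, 240.0, 26.0], [360.5, 246.0, 23.0], [360.5, 252.0, 15.0], [360.5, 258.0, 17.0], [360.5, 264.0, 17.0], [359.5, 270.0, 18.0], [359.5, 276.0, 19.0], [359.5, 282.0, 19.0], [359.5, 288.0, 18.0], [358.5, 294.0, 18.0]]
[[280.0, 141.5, -30.0], [284.0, 141.5, -31.0], [288.0, 141.5, -16.0], [292.0, 142.5, -20.0], [296.0, 142.5, -18.0], [335.0, 141.5, -29.0], [339.0, 141.5, -31.0], [343.0, 142.5, -31.0], [347.0, 142.5, -30.0], [351.0, 141.5, -28.0], [355.0, 141.5, -28.0], [359.0, 142.5, -30.0], [363.0, 143.5, -25.0]]
[ 0.49390472 -0.05406356  1.86021051] 8.486672493746681 0.4632700073075218
[[275.4, 333.7], [357.8, 334.3], [365.0, 142.3], [271.2, 141.6]] [[317.71932969 226.57780913]
 [317.67076598 205.4065302 ]]
```

```bash
python3 - <<'E'
import cv2
a=cv2.imread("pics/w1.png");cv2.imwrite("pics/w1c.png",cv2.resize(a[130:310,250:390],None,fx=3.3,fy=3.3,interpolation=2))
E
```

```text
(no output)
```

View pics/w1c.png

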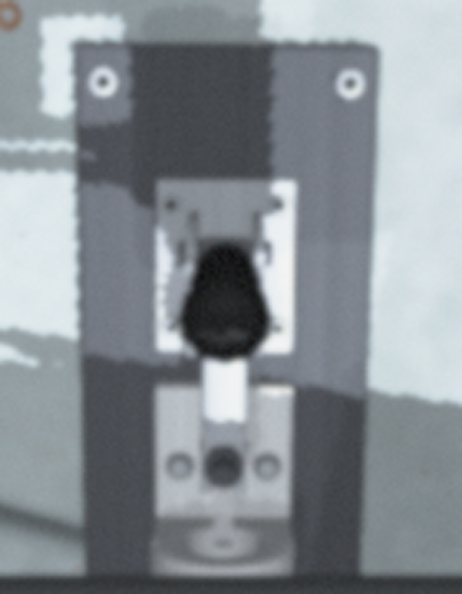

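>>> play_rows([
  [0,0,0],
], twist=[0], fingers=0.6, newtons=20)

```text
t: 4.42
eef_pos: [0.5185, -0.1452, 0.25]
ee_rot: [-3.141, 0.0, -1.281]
force: [-0.9, 0.4, 0.5]
width: 0.0821
gripper_force: 0.0
```

```bash
python3 - <<'E'
from h import *
from station import arm
s=arm.get_state();c=rel(s,0);print(c)
v=[.4939,-.0541,1.8602]; yaw=v[2]-np.pi
p=pose2(v,[[-.109,0,.142]])[0]
e=plan(c,[p[0],p[1],p[2],yaw],6)
# arc in tool frame: tool x = -jig x, tool z down
r=.092
th=np.linspace(0,1.27,15)
X=np.c_[r*np.sin(th),0*th,r*(1-np.cos(th))]
print(np.round(np.diff(X,axis=0)/.025,2).tolist())
E
```

```text
[np.float64(0.5185370938337573), np.float64(-0.14515702458807406), np.float64(0.2500260931981202), np.float64(-1.2811752881899738)]
travel [[0.1, -0.02, 0.72], [0.1, -0.01, 0.72], [0.09, -0.02, 0.72], [0.1, -0.01, 0.72], [0.1, -0.02, 0.72], [0.1, -0.01, 0.72]] 
twist [np.float64(0.0), np.float64(0.0), np.float64(0.0), np.float64(0.0), np.float64(0.0), np.float64(0.0)]
end [ 0.5249 -0.1587  0.142  -1.2812]
[[0.33, 0.0, 0.02], [0.33, 0.0, 0.05], [0.33, 0.0, 0.08], [0.32, 0.0, 0.1], [0.31, 0.0, 0.13], [0.29, 0.0, 0.16], [0.28, 0.0, 0.19], [0.26, 0.0, 0.21], [0.24, 0.0, 0.23], [0.22, 0.0, 0.25], [0.19, 0.0, 0.27], [0.17, 0.0, 0.29], [0.14, 0.0, 0.3], [0.11, 0.0, 0.31]]
```

>>> play_rows([
  [0.1,-0.02,0.72],
  [0.1,-0.01,0.72],
  [0.09,-0.02,0.72],
  [0.1,-0.01,0.72],
  [0.1,-0.02,0.72],
  [0.1,-0.01,0.72],
  [0,0,0],
], twist=[0,0,0,0,0,0,0])

```text
t: 5.3
eef_pos: [0.5238, -0.1599, 0.1408]
ee_rot: [3.139, 0.001, -1.284]
force: [0.2, -0.1, 0.7]
width: 0.053
gripper_force: 0.0
```

>>> play_rows([
  [0,0,0],
  [0,0,0],
  [0,0,0],
  [0,0,0],
  [0,0,0],
], twist=[0,0,0,0,0], fingers=0.0, newtons=20)

```text
t: 5.92
eef_pos: [0.5254, -0.1594, 0.1422]
ee_rot: [-3.141, -0.0, -1.283]
force: [-1.4, -0.1, 2.9]
width: 0.0186
gripper_force: 20.0
```

Gripped at 18.6 mm, which is the handle. Now I'll swing it.

>>> play_rows([
  [0.33,0,0.02],
  [0.33,0,0.05],
  [0.33,0,0.08],
  [0.32,0,0.1],
  [0.31,0,0.13],
  [0.29,0,0.16],
  [0.28,0,0.19],
], twist=[0,0,0,0,0,0,0])

```text
t: 6.8
eef_pos: [0.5417, -0.2133, 0.1256]
ee_rot: [-3.14, -0.002, -1.282]
force: [-3.2, -2.4, 12.9]
width: 0.0186
gripper_force: 20.0
```

>>> play_rows([
  [0.26,0,0.21],
  [0.24,0,0.23],
  [0.22,0,0.25],
  [0.19,0,0.27],
  [0.17,0,0.29],
  [0.14,0,0.3],
  [0.11,0,0.31],
  [0,0,0],
], twist=[0,0,0,0,0,0,0,0])

```text
t: 7.8
eef_pos: [0.5525, -0.2492, 0.08]
ee_rot: [-3.139, -0.008, -1.282]
force: [0.4, -23.0, 7.6]
width: 0.0194
gripper_force: 20.0
```

```bash
python3 - <<'E'
from h import *
from station import arm, imaging
s=arm.get_state();c=np.array(rel(s,0));print(s["t"],c,s["force"],s["width"])
v=[.4939,-.0541,1.8602]; p=pose2(v,[[-.109,0,.05]])[0]; d=c[:3]-p
a=-(d[0]*np.cos(v[2])+d[1]*np.sin(v[2])); print("angle",np.arctan2(a,d[2]),np.hypot(a,d[2]))
E
```

```text
7.8 [ 0.55248922 -0.24915101  0.08001003 -1.28160026] [  0.43800715 -22.99965693   7.62723337] 0.019389117543136287
angle 1.2637898076476635 0.09930306487014444
```

The handle is at the stop, at an angle of about 1.26. I'll release it, rise and move over the bracket.

```bash
python3 - <<'E'
from h import *
v=[.4939,-.0541,1.8602];y=v[2]-np.pi
b=pose2(v,[[0,0,.19]])[0]
e=plan([.5525,-.2492,.085,-1.2816],[.5525,-.2492,.19,y],5)
plan(e,[*b,y])
d=pickle.load(open("f0.pkl","rb"))
for p in ((325,285),(378,300),(345,345)): print("red",atz(d["top"],np.array(p)/2.1+[120,130],.03))
for p in ((325,180),(445,172),(560,160)): print("crate",atz(d["top"],np.array(p)/2.1+[120,130],.0))
E
```

```text
travel [[0.0, -0.0, -0.84], [0.0, -0.0, -0.84], [0.0, -0.0, -0.84], [0.0, -0.0, -0.84], [0.0, -0.0, -0.84]] 
twist [np.float64(-0.0), np.float64(-0.0), np.float64(-0.0), np.float64(-0.0), np.float64(-0.0)]
end [ 0.5525 -0.2492  0.19   -1.2816]
travel [[-0.91, 0.0, -0.0], [-0.9, 0.0, -0.0], [-0.91, 0.01, -0.0], [-0.9, -0.0, -0.0], [-0.91, 0.0, -0.0], [-0.9, 0.0, -0.0], [-0.91, 0.01, -0.0], [-0.9, -0.0, -0.0]] 
twist [np.float64(-0.0), np.float64(-0.0), np.float64(-0.0), np.float64(-0.0), np.float64(-0.0), np.float64(-0.0), np.float64(-0.0), np.float64(-0.0)]
travel [[-0.91, 0.0, -0.0]] 
twist [np.float64(-0.0)]
end [ 0.4939 -0.0541  0.19   -1.2816]
red [0.54569091 0.12535448 0.03      ]
red [0.52206045 0.05709018 0.03      ]
red [0.46557264 0.10264293 0.03      ]
crate [0.69560942 0.12149789 0.        ]
crate [ 0.69780903 -0.04201988  0.        ]
crate [ 0.70602374 -0.19953391  0.        ]
```

>>> play_rows([
  [0,0,0],
  [0,0,0],
  [0,0,0],
], twist=[0,0,0], fingers=0.8)

```text
t: 8.18
eef_pos: [0.5502, -0.2434, 0.0768]
ee_rot: [3.141, 0.0, -1.283]
force: [-1.0, 0.0, 0.4]
width: 0.0435
gripper_force: 0.0
```

>>> play_rows([
  [0,0,-0.9],
  [0,0,-0.9],
  [0,0,-0.9],
  [0,0,-0.9],
  [0,0,-0.9],
], twist=[0,0,0,0,0])

```text
t: 8.8
eef_pos: [0.5503, -0.2433, 0.1901]
ee_rot: [3.141, 0.0, -1.282]
force: [0.2, 0.4, 0.1]
width: 0.0702
gripper_force: 0.0
```

>>> play_rows([
  [-0.9,0,0],
  [-0.9,0,0],
  [-0.9,0,0],
  [-0.9,0,0],
  [-0.9,0,0],
  [-0.9,0,0],
  [-0.9,0,0],
  [-0.9,0,0],
], twist=[0,0,0,0,0,0,0,0])

```text
t: 9.8
eef_pos: [0.498, -0.0697, 0.1887]
ee_rot: [3.14, 0.001, -1.282]
force: [0.9, 0.4, -0.1]
width: 0.0703
gripper_force: 0.0
```

>>> play_rows([
  [-0.7,0,0],
  [0,0,0],
  [0,0,0],
], twist=[0,0,0])

```text
t: 10.18
eef_pos: [0.4939, -0.0542, 0.1892]
ee_rot: [3.141, 0.0, -1.282]
force: [0.3, 0.2, -0.1]
width: 0.0701
gripper_force: 0.0
```

```bash
python3 - <<'E'
from h import *
from station import arm, imaging
s=arm.get_state();f=wristify(imaging.grab_frame("wrist"),s);c=rel(s,0);print(s["t"],c)
pickle.dump((f,s),open("w2.pkl","wb"))
g=cv2.GaussianBlur(cv2.cvtColor(f["pixels"],cv2.COLOR_RGB2GRAY),(0,0),1).astype(float)
v=[.4939,-.0541,1.8602]
print(proj(f,pose2(v,PL)).round(1).tolist())
t=imaging.grab_frame("top")["pixels"][:,:,::-1]
o=np.zeros((480,800,3),np.uint8);o[:,:520]=f["pixels"][:,60:580,::-1];o[:300,520:]=cv2.resize(t[220:320,310:410],(280,300),interpolation=2)
cv2.imwrite("pics/w2.png",o)
E
```

```text
10.175 [np.float64(0.49389671946033525), np.float64(-0.05422429549493614), np.float64(0.18922503608564042), np.float64(-1.2819449449864608)]
[[266.5, 278.0], [367.4, 277.9], [375.9, 25.4], [257.3, 25.5]]
```

View pics/w2.png

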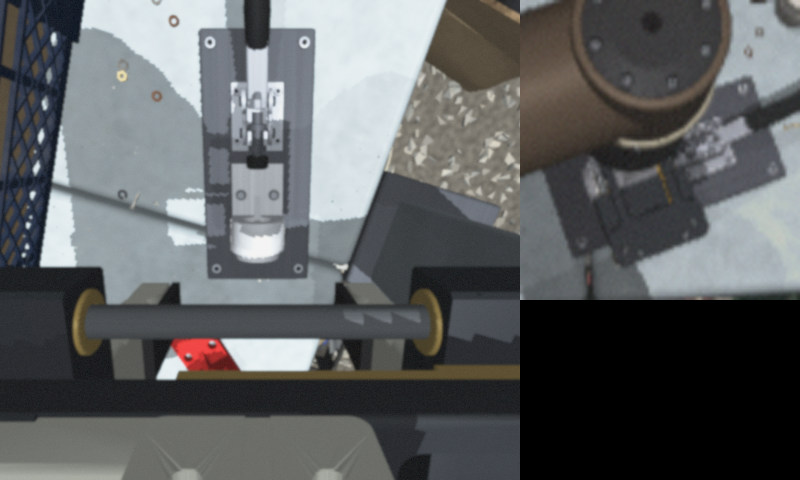

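The clamp is open, with the handle laid back and the arm upright. The bracket sits between columns 290 and 346, with the plate's bottom edge at row 277. I'll refit the pose from this settled frame.

```bash
python3 - <<'E'
from h import *
f,s=pickle.load(open("w2.pkl","rb"))
g=cv2.GaussianBlur(cv2.cvtColor(f["pixels"],cv2.COLOR_RGB2GRAY),(0,0),1).astype(float)
def sub(a,i): 
    a=np.abs(a);y0,y1,y2=a[i-1:i+2]; return i+.5+.5*(y0-y2)/(y0-2*y1+y2+1e-9)
L=[];R=[];B=[];T=[]
for r in range(45,268,6):
    d=np.diff(g[r]);a=np.argmin(d[250:278])+250;b=np.argmax(d[362:385])+362
    if d[a]<-10:L.append((sub(d,a),r))
    if d[b]>10:R.append((sub(d,b),r))
for c in range(276,362,4):
    d=np.diff(g[:,c]);b=np.argmax(d[270:284])+270;a=np.argmin(d[15:40])+15
    if d[b]>8:B.append((c,sub(d,b)))
    if d[a]<-8:T.append((c,sub(d,a)))
L,R,B,T=map(np.array,(L,R,B,T));print(len(L),len(R),len(B),len(T))
def dist(v,i,j,P):
    a,b=proj(f,pose2(v,PL[[i,j]])); n=np.array([-(b-a)[1],(b-a)[0]]);n/=np.linalg.norm(n); return (P[:,:2]-a)@n
r=least_squares(lambda v:np.r_[dist(v,0,3,L),dist(v,1,2,R),dist(v,0,1,B),dist(v,3,2,T)],[.4939,-.0541,1.8602],loss="soft_l1")
print(r.x); 
for n,(i,j,P) in dict(L=(0,3,L),R=(1,2,R),B=(0,1,B),T=(3,2,T)).items():
    x=dist(r.x,i,j,P);print(n,x[:3].round(1),x[-3:].round(1))
# bracket sides at base top z=.024
for rr in (238-30,):
    pass
for r0 in (195,205,212):
    d=np.diff(g[r0]);a=np.argmax(d[275:305])+275;b=np.argmin(d[330:360])+330;print(r0,a+.5,b+.5)
print(proj(f,pose2(r.x,[[-.03,-.023,.024],[-.03,.023,.024],[-.06,0,.024],[.02,0,.067]])))
E
```

```text
38 37 22 16
[ 0.4935357  -0.05292214  1.86041989]
L [0.3 0.3 0.9] [0.7 0.6 0.9]
R [-0.5 -0.4 -0.6] [-0.5  0.1 -0.3]
B [-0.8 -0.7 -0.7] [-0.6 -0.8 -1.1]
T [0.6 0.6 0.8] [0.8 0.9 0.9]
195 291.5 342.5
205 291.5 342.5
212 291.5 341.5
[[291.60922966 197.30447161]
 [342.08797985 197.22646583]
 [316.79669089 163.48966095]
 [316.96868982 263.30358897]]
```

```bash
python3 -c "
from h import *
plan([.4939,-.0542,.1892,-1.2819],[.4935,-.0529,.048,-1.2812],7)"
```

```text
travel [[-0.01, 0.0, 0.81], [-0.01, 0.0, 0.8], [-0.0, 0.0, 0.81], [-0.01, 0.0, 0.81], [-0.01, 0.0, 0.8], [-0.01, 0.0, 0.81], [-0.0, 0.0, 0.81]] 
twist [np.float64(-0.0), np.float64(-0.0), np.float64(-0.0), np.float64(-0.0), np.float64(-0.0), np.float64(-0.0), np.float64(-0.0)]
end [ 0.4935 -0.053   0.0479 -1.2819]
```

>>> play_rows([
  [-0.05,0,0.8],
  [0,0,0.8],
  [0,0,0.8],
  [0,0,0.8],
  [0,0,0.8],
  [0,0,0.8],
  [0,0,0.85],
  [0,0,0],
], twist=[0,0,0,0,0,0,0,0])

```text
t: 11.28
eef_pos: [0.4926, -0.054, 0.0469]
ee_rot: [3.138, 0.0, -1.284]
force: [0.4, 0.3, 0.1]
width: 0.0701
gripper_force: 0.0
```

>>> play_rows([
  [0,0,0],
  [0,0,0],
  [0,0,0],
  [0,0,0],
  [0,0,0],
], twist=[0,0,0,0,0], fingers=0.0, newtons=25)

```text
t: 11.9
eef_pos: [0.4939, -0.0534, 0.0493]
ee_rot: [-3.141, -0.0, -1.282]
force: [-5.3, 1.0, 14.8]
width: 0.0296
gripper_force: 20.5
```

```bash
python3 - <<'E'
from h import *
from station import arm, imaging
s=arm.get_state();print(s["t"],rel(s,0),s["width"],s["gripper_force"],s["force"],s["moment"])
f=imaging.grab_frame("wrist");sd=imaging.grab_frame("side")["pixels"][:,:,::-1]
s=arm.get_state();print(s["width"],s["gripper_force"])
o=np.zeros((480,800,3),np.uint8);o[:,:420]=f["pixels"][:,110:530,::-1];o[:,420:]=cv2.resize(sd[215:315,300:380],(380,480),interpolation=2)
cv2.imwrite("pics/w3.png",o)
E
```

```text
11.9 [np.float64(0.493934259232325), np.float64(-0.053364850260929714), np.float64(0.04927250877552288), np.float64(-1.282328943518572)] 0.029606420513563683 20.528041496872902 [-5.25264637  0.98142877 14.77519297] [0.35896852 2.21398205 0.0157955 ]
0.028783244645340766 20.121105015277863
```

View pics/w3.png

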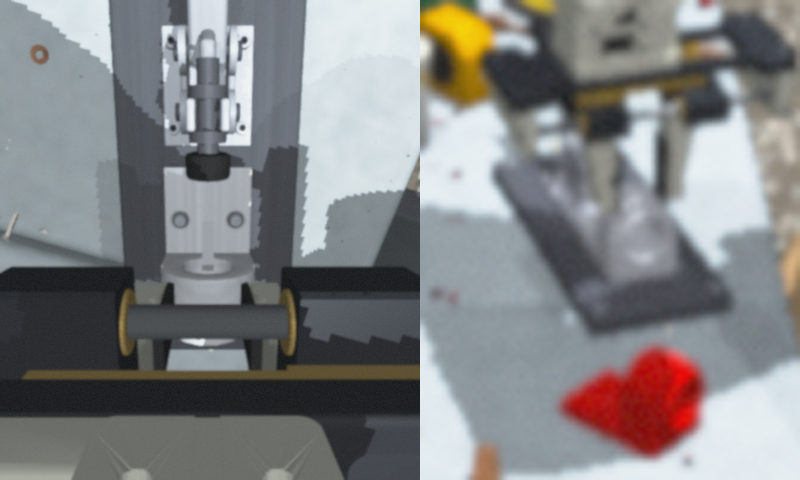

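```bash
python3 - <<'E'
from h import *
from station import arm, imaging
d=pickle.load(open("f0.pkl","rb"));sd=d["side"]
v=[.4935,-.0529,1.8604]
def c(P): return ((proj(sd,P)-[300,215])*[380/80,480/100]+[420,0]).round().tolist()
print("tcp",c([.4939,-.0534,.0493]),"tips",c([.4939,-.0534,.030]))
print("tips open +-23 ",c(pose2(v,[[0,.023,.030],[0,-.023,.03]])))
print("boss",c(pose2(v,[[.02,0,.048],[0,0,.071],[.014,.023,.014],[.014,-.023,.014]])))
print("plate",c(pose2(v,PL)))
f=imaging.grab_frame("wrist");s=arm.get_state();f=wristify(f,s);print(s["t"],s["width"],s["gripper_force"],s["force"])
print("wrist",(proj(f,pose2(v,[[0,.023,.030],[0,-.023,.03],[0,0,.071],[-.014,0,.071],[.014,0,.071],[-.014,.023,.048],[-.014,-.023,.048]]))-[110,0]).round())
E
```

```text
tcp [[632.0, 220.0]] tips [[632.0, 245.0]]
tips open +-23  [[665.0, 240.0], [600.0, 251.0]]
boss [[643.0, 237.0], [633.0, 192.0], [672.0, 271.0], [607.0, 283.0]]
plate [[587.0, 320.0], [731.0, 294.0], [614.0, 138.0], [486.0, 159.0]]
12.05 0.029136293051664187 20.050227865576744 [-4.19075876  0.32238899 13.11758594]
wrist [[250. 280.]
 [166. 280.]
 [208. 311.]
 [208. 280.]
 [208. 340.]
 [255. 265.]
 [161. 265.]]
```

>>> play_rows([
  [0,0,0],
  [0,0,0],
  [0,0,0],
  [0,0,0],
  [0,0,0],
], twist=[0,0,0,0,0], fingers=0.8)

```text
t: 12.68
eef_pos: [0.4938, -0.0533, 0.0482]
ee_rot: [3.141, 0.0, -1.283]
force: [0.1, -0.3, 0.3]
width: 0.0687
gripper_force: 0.0
```

```bash
python3 - <<'E'
from h import *
from station import arm, imaging
f=imaging.grab_frame("wrist");sd=imaging.grab_frame("side")
s=arm.get_state();print(rel(s,0),s["width"],s["force"])
pickle.dump((f,sd,s),open("w4.pkl","wb"))
sd=sd["pixels"][:,:,::-1]
o=np.zeros((600,800,3),np.uint8);o[:250,:400]=f["pixels"][220:470,120:520,::-1];o[:,400:]=cv2.resize(sd[215:290,310:360],(400,600),interpolation=2)
cv2.imwrite("pics/w4.png",o)
print((proj(pickle.load(open("f0.pkl","rb"))["side"],[[.4935,-.0529,.03],[.4935,-.0529,.068]])-[310,215])*8+[400,0])
E
```

```text
[np.float64(0.4938334291141802), np.float64(-0.053275942494932775), np.float64(0.048279625518029314), np.float64(-1.2828590695759776)] 0.06988825955071525 [-0.68727295  0.13257836  0.62911193]
[[677.62092395 409.46634424]
 [679.29593072 326.20853717]]
```

View pics/w4.png

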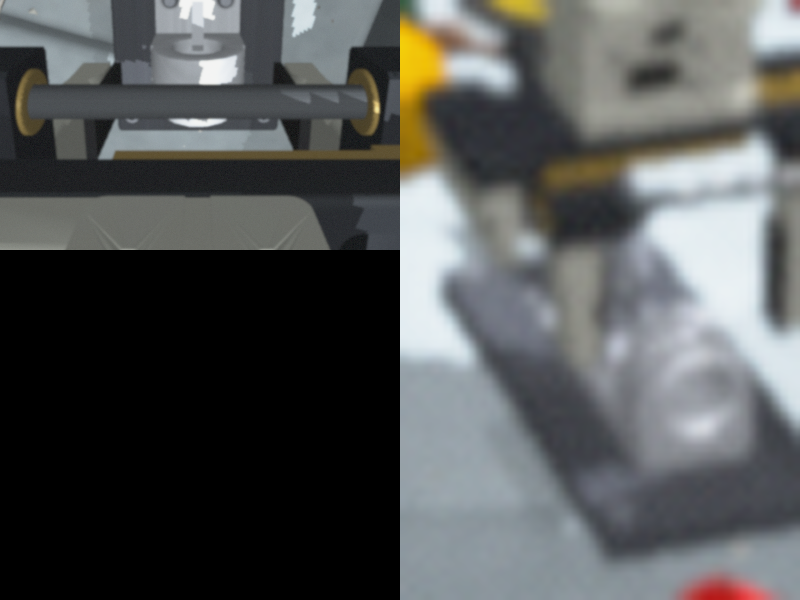

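Opened again. The side view shows the fingertips near (580,365) in the crop, about 30 mm higher than the reported TCP implies. So the pads closed on the round top at a width of 29 mm. I'll descend in small, force-watched steps and grip again.

>>> play_rows([
  [0,0,0.3],
  [0,0,0.3],
  [0,0,0.2],
  [0,0,0],
], twist=[0,0,0,0])

```text
t: 13.28
eef_pos: [0.4935, -0.0534, 0.0277]
ee_rot: [3.14, 0.0, -1.283]
force: [0.2, 0.4, 0.4]
width: 0.0702
gripper_force: 0.0
```

```bash
python3 - <<'E'
from h import *
from station import arm, imaging
f=imaging.grab_frame("wrist");sd=imaging.grab_frame("side")
s=arm.get_state();print(rel(s,0),s["width"],s["force"])
f0,s0,_=pickle.load(open("w4.pkl","rb"))
# tip motion between the two side images
a=cv2.cvtColor(s0["pixels"],6).astype(int);b=cv2.cvtColor(sd["pixels"],6).astype(int)
pickle.dump((f,sd,s),open("w5.pkl","wb"))
c=332
for r in range(225,275,1): print(r,a[r,328:338:2],b[r,328:338:2])
E
```

```text
[np.float64(0.49388339955660493), np.float64(-0.05328763652537655), np.float64(0.028276040195019433), np.float64(-1.28274616812536)] 0.07019435528845498 [0.66273372 0.80263042 1.08325761]
225 [ 95 114 127 144 140] [ 99 116 125 140 147]
226 [ 84 110 125 145 143] [ 98 118 124 144 141]
227 [ 68 105 127 149 147] [ 99 114 127 145 130]
228 [ 62  94 125 154 154] [ 98 115 126 143 131]
229 [ 52  79 121 152 150] [102 116 128 144 132]
230 [ 52  63 110 142 139] [ 98 116 125 147 140]
231 [ 51  56  92 123 114] [ 92 115 128 142 142]
232 [49 49 72 92 82] [ 81 111 126 146 143]
233 [47 46 55 62 60] [ 64 104 128 148 147]
234 [49 53 57 60 66] [ 57  94 127 150 153]
235 [57 65 71 77 80] [ 53  75 121 152 152]
236 [68 80 78 84 85] [ 52  61 111 143 136]
237 [67 78 78 75 75] [ 51  55  96 124 117]
238 [62 68 59 62 64] [49 51 74 90 84]
239 [56 57 57 52 56] [48 46 59 64 61]
240 [55 50 49 51 49] [47 54 57 63 67]
241 [61 49 45 43 42] [55 66 71 79 78]
242 [61 44 47 43 45] [65 78 80 83 82]
243 [71 41 45 51 48] [70 80 79 76 76]
244 [84 48 55 60 65] [63 67 63 59 65]
245 [105  72  85  89  88] [55 56 53 53 55]
246 [113 
[... 602 characters left out ...]
135 170] [ 96 119 142 112 173]
260 [ 83  95 127 136 152] [ 90 115 140 110 144]
261 [ 79  86 115 140 145] [ 86 117 140 118 133]
262 [ 78  81 102 136 142] [ 81 114 140 126 127]
263 [ 71  73  88 125 138] [ 80 110 142 126 119]
264 [ 69  68  76 112 131] [ 73 103 136 124 115]
265 [ 67  67  72  97 122] [ 68  95 126 111 113]
266 [ 69  70  71  87 114] [ 71  83 106  93 108]
267 [ 66  66  68  75 103] [ 65  73  81  77 100]
268 [64 68 67 71 94] [64 67 70 71 91]
269 [63 68 66 69 80] [65 68 67 70 83]
270 [64 65 65 68 75] [68 64 67 71 76]
271 [78 66 65 67 69] [77 66 69 69 69]
272 [94 65 68 71 80] [92 63 68 68 70]
273 [109  67  77  84  95] [108  66  70  79  79]
274 [124  78  87  98 108] [123  74  76  93  96]
```

>>> play_rows([
  [0,0,0.22],
  [0,0,0.22],
  [0,0,0],
], twist=[0,0,0])

```text
t: 13.75
eef_pos: [0.4935, -0.0534, 0.0168]
ee_rot: [3.141, 0.0, -1.283]
force: [-0.5, -0.7, -0.6]
width: 0.0702
gripper_force: 0.0
```

>>> play_rows([
  [0,0,0],
  [0,0,0],
  [0,0,0],
  [0,0,0],
  [0,0,0],
], twist=[0,0,0,0,0], fingers=0.0, newtons=25)

```text
t: 14.38
eef_pos: [0.4939, -0.0533, 0.0175]
ee_rot: [-3.142, -0.0, -1.283]
force: [0.3, 0.2, 0.6]
width: 0.0458
gripper_force: 25.0
```

```bash
python3 - <<'E'
from h import *
from station import arm, imaging
s=arm.get_state();print(s["t"],rel(s,0),s["width"],s["gripper_force"],s["force"],s["moment"])
E
```

```text
14.375 [np.float64(0.4938731284044378), np.float64(-0.0532785843189852), np.float64(0.017470243646847933), np.float64(-1.2827822380060145)] 0.04580375268043332 25.000294223427773 [0.26690653 0.15149779 0.5863406 ] [ 0.10785711  0.37428164 -0.0211796 ]
```

Now gripped on the flats, 45.8 mm wide at 25 N. Lifting.

>>> play_rows([
  [0,0,-0.2],
  [0,0,-0.4],
  [0,0,-0.6],
  [0,0,-0.6],
  [0,0,-0.6],
  [0,0,-0.6],
  [0,0,0],
  [0,0,0],
], twist=[0,0,0,0,0,0,0,0])

```text
t: 15.38
eef_pos: [0.4945, -0.0527, 0.0931]
ee_rot: [-3.14, 0.0, -1.283]
force: [-1.4, 5.8, 0.8]
width: 0.0458
gripper_force: 25.0
```

```bash
python3 - <<'E'
from h import *
from station import arm, imaging
v=[.4935,-.0529,1.8604]
s=arm.get_state();f=wristify(imaging.grab_frame("wrist"),s);sd=imaging.grab_frame("side");print(s["t"],rel(s,0),s["width"],s["force"])
pickle.dump((f,sd,s),open("w6.pkl","wb"))
z=s["eef_pos"][2]-.0175
c=s["eef_pos"]
B=[[-.06,-.023,.010],[-.06,.023,.010],[-.014,0,.057],[.02,0,.034]]
print("level pred wrist",proj(f,pose2([v[0],v[1],v[2]],np.array(B)+[0,0,z+.014])).round(1).tolist())
o=np.zeros((480,800,3),np.uint8);o[:,:420]=f["pixels"][:,110:530,::-1];o[:,420:]=cv2.resize(sd["pixels"][195:295,300:380,::-1],(380,480),interpolation=2)
cv2.imwrite("pics/w6.png",o)
# level side reference: target path for pivot
def world(P): return pose2(v,[P])[0]
g=world([-.01,-.05-.062,0]);print("gp at contact",g)
E
```

```text
15.375 [np.float64(0.49446235568410074), np.float64(-0.05266258471128635), np.float64(0.09307059722028269), np.float64(-1.2826098977319054)] 0.04577922468147927 [-1.43648805  5.8309938   0.82446725]
level pred wrist [[266.6, 168.5], [371.6, 168.3], [319.7, 309.5], [319.5, 361.6]]
gp at contact [ 0.60369172 -0.03049946  0.        ]
```

View pics/w6.png

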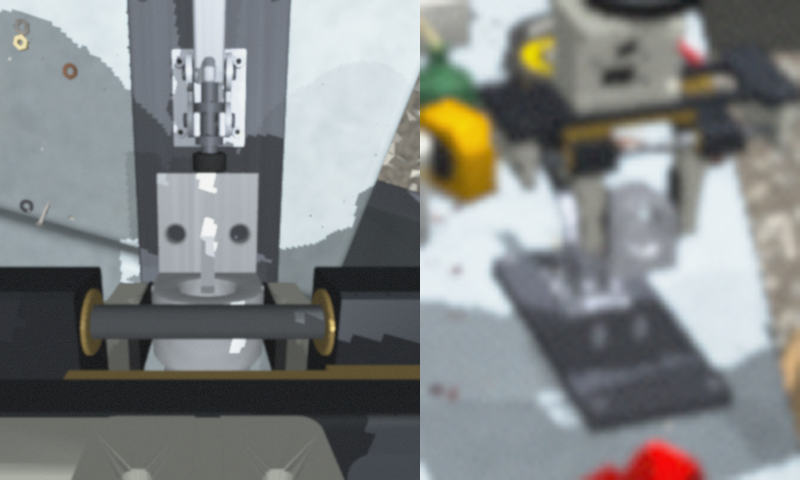

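The wrist view shows the bracket lifted clear, with its tail edge at row ~173 and columns 267–367. Compared with the level prediction (row 168.4, columns 267–372), the tail droops slightly. I'll measure the tilt numerically.

```bash
cat >> h.py <<'E'
PIV=np.array([0,0,.034])
# bracket origin in the (reported) tool frame at grasp: tool x=-bx, tool y=by?, z down
def btool(P,th,org=(0.0005,0,.0035)):
    "bracket point -> tool frame, tilted th (x up) about PIV"
    P=np.atleast_2d(P)-PIV; c,s=np.cos(th),np.sin(th)
    Q=np.c_[c*P[:,0]-s*P[:,2],P[:,1],s*P[:,0]+c*P[:,2]]+PIV
    return np.c_[-Q[:,0],Q[:,1],-Q[:,2]]+org
def tw(s,P):
    R=Ro.from_euler("xyz",s["ee_rot"]).as_matrix(); return P@R.T+s["eef_pos"]
def tcam(f,P):
    T=np.linalg.inv(np.array(f["T_tool_cam"]));c=P@T[:3,:3].T+T[:3,3]
    return np.c_[f["fx"]*c[:,0]/c[:,2]+f["cx"],f["fy"]*c[:,1]/c[:,2]+f["cy"]]
TAIL=[[-.06,-.023,.010],[-.06,.023,.010],[-.02,-.023,.010],[-.02,.023,.010]]
E
python3 - <<'E'
from h import *
f,sd,s=pickle.load(open("w6.pkl","rb"))
for d in (0,3,6,9,12,25): print(d,tcam(f,btool(TAIL,np.radians(d))).round(1).tolist())
g=cv2.GaussianBlur(cv2.cvtColor(f["pixels"],cv2.COLOR_RGB2GRAY),(0,0),.8).astype(int)
for c in (280,290,300,335,345,355): d=np.diff(g[140:200,c]);i=d.argmax();print(c,i+140.5,d[i])
for r in (185,200,215,225,260): 
    d=np.diff(g[r]);i=d[250:285].argmax()+250;j=d[350:385].argmin()+350;print(r,i+.5,j+.5,d[i],d[j])
E
```

```text
0 [[264.5, 167.1], [369.6, 167.1], [267.6, 255.4], [366.7, 255.3]]
3 [[265.6, 170.0], [368.6, 169.9], [267.9, 257.5], [366.3, 257.4]]
6 [[266.6, 173.1], [367.5, 173.0], [268.3, 259.6], [366.0, 259.6]]
9 [[267.5, 176.5], [366.6, 176.4], [268.6, 261.9], [365.6, 261.9]]
12 [[268.5, 180.0], [365.7, 179.9], [268.9, 264.4], [365.3, 264.3]]
25 [[271.9, 197.5], [362.3, 197.4], [270.0, 275.8], [364.2, 275.7]]
280 172.5 31
290 172.5 30
300 172.5 30
335 172.5 33
345 172.5 31
355 172.5 32
185 266.5 367.5 32 -29
200 266.5 367.5 31 -32
215 267.5 367.5 29 -29
225 267.5 366.5 30 -29
260 268.5 365.5 18 -16
```

The tilt is 5.5°, and 25° corresponds to tail row 197.5. I'll move clear of the clamp and ease the grip gradually to see whether gravity pivots the bracket.

>>> play_rows([
  [-0.4,0,-0.3],
  [-0.8,0,-0.5],
  [-0.4,0,-0.3],
  [0,0,0],
  [0,0,0],
], twist=[0,0,0,0,0], newtons=14)

```text
t: 16.1
eef_pos: [0.4824, -0.0151, 0.1197]
ee_rot: [3.141, -0.0, -1.283]
force: [-0.3, 0.7, -2.6]
width: 0.046
gripper_force: 14.0
```

```bash
cat > m.py <<'E'
from h import *
from station import arm, imaging
s=arm.get_state();f=imaging.grab_frame("wrist")
pickle.dump((f,s),open("wl.pkl","wb"))
g=cv2.GaussianBlur(cv2.cvtColor(f["pixels"],cv2.COLOR_RGB2GRAY),(0,0),.8).astype(int)
R=[]
for c in range(282,356,6):
    d=np.diff(g[140:235,c]);i=d.argmax();R.append((i+140.5,int(d[i])))
r=np.median([x[0] for x in R]);print(R)
th=np.arange(0,40,.1);rows=[tcam(f,btool(TAIL[:1],np.radians(a)))[0,1] for a in th]
k=int(r)+8;d=np.diff(g[k]);i=d[250:290].argmax()+250;j=d[345:385].argmin()+345
print("t",s["t"],"row",r,"tilt",np.interp(r,rows,th),"edges",k,i+.5,j+.5,tcam(f,btool(TAIL[:2],np.radians(np.interp(r,rows,th)))).round(1).tolist())
print(np.round(rel(s,0),4),s["width"],s["gripper_force"],s["force"].round(1))
E
python3 m.py
```

```text
[(np.float64(172.5), 31), (np.float64(172.5), 30), (np.float64(172.5), 30), (np.float64(172.5), 29), (np.float64(172.5), 50), (np.float64(172.5), 51), (np.float64(172.5), 51), (np.float64(172.5), 33), (np.float64(172.5), 30), (np.float64(172.5), 31), (np.float64(142.5), 32), (np.float64(172.5), 29), (np.float64(172.5), 32)]
t 16.1 row 172.5 tilt 5.4286184649597065 edges 180 266.5 368.5 [[266.4, 172.5], [367.7, 172.4]]
[ 0.4824 -0.0151  0.1197 -1.2826] 0.045999195348289404 13.999564200639725 [-0.3  0.7 -2.6]
```

>>> play_rows([
  [0,0,0],
  [0,0,0],
  [0,0,0],
], twist=[0,0,0], newtons=8)

```text
t: 16.52
eef_pos: [0.4825, -0.0151, 0.1197]
ee_rot: [3.141, -0.0, -1.283]
force: [0.2, -0.9, -0.8]
width: 0.0461
gripper_force: 8.0
```

```bash
python3 m.py
```

```text
[(np.float64(171.5), 33), (np.float64(171.5), 31), (np.float64(171.5), 31), (np.float64(171.5), 29), (np.float64(171.5), 56), (np.float64(171.5), 56), (np.float64(171.5), 56), (np.float64(171.5), 39), (np.float64(171.5), 31), (np.float64(171.5), 31), (np.float64(171.5), 44), (np.float64(171.5), 34), (np.float64(171.5), 33)]
t 16.525 row 171.5 tilt 4.476280205745819 edges 179 265.5 368.5 [[266.1, 171.5], [368.1, 171.4]]
[ 0.4825 -0.0151  0.1197 -1.2831] 0.04614884082749073 7.999970018863678 [ 0.2 -0.9 -0.8]
```

Friction holds the bracket even at 8 N, so I'll pivot it mechanically by backing its tail against the tray's fixed outer wall, which is on the way to the focus. First I'll locate the tray and measure the inspection camera more exactly.

```bash
python3 - <<'E'
from h import *
d=pickle.load(open("f0.pkl","rb"));t,s=d["top"],d["side"]
px=np.array([[163,282],[15,322],[38,428],[188,390]])/2.1+[120,130]
W=np.array([atz(t,p,.035) for p in px]);print(W.round(3));print([np.linalg.norm(W[i]-W[(i+1)%4]).round(3) for i in range(4)])
# refine with rect model: far wall corners 0,1 ; sides 200(x?) x150
for a,b in ((.1,.075),(.075,.1)):
  C=np.array([[b,-a,.035],[b,a,.035],[-b,a,.035],[-b,-a,.035]])
  r=least_squares(lambda v:(proj(t,pose2(v,C))-px).ravel(),[.4,.3,.28]);print(a,b,r.x,r.cost)
  if r.cost<60: best=r.x;CC=C
print("corners",pose2(best,CC).round(3).tolist(),"side px crop",((proj(s,pose2(best,CC))-[190,170])*2.2).round().tolist())
# inspection camera: silhouette model fit by hand points
# side pts (crop/5+[205,175]), ring light: front rim top, front rim bottom, back rim top, back rim bottom
S=np.array([[350,258],[320,365],[315,243],[281,355],[205,228],[175,305]])/5+[205,175]
T=np.array([[472,403],[582,395],[470,376],[468,262],[553,235]]);T=(T-[400,0])/5+[185,110]
def frame(v):
    R=Ro.from_euler("zy",[v[3],-np.radians(25)],).as_matrix() if 0 else (Ro.from_euler("z",v[3])*Ro.from_euler("y",-np.radians(25))).as_matrix()
    return R,np.array(v[:3])
print(frame([0,0,0,0])[0][:,0])
a=np.linspace(0,2*np.pi,121)
def circ(v,x,r):
    R,o=frame(v); return np.c_[0*a+x,r*np.cos(a),r*np.sin(a)]@R.T+o
def hull(f,v,L):
    P=np.vstack([proj(f,circ(v,*c)) for c in L]).astype(np.float32);return cv2.convexHull(P)
w=v0=[.690,.247,.302,.09]
for n,f in (("side",s),("top",t)):
    for c in ((0,.029),(.073,.0225)):
        P=proj(f,circ(v0,*c));print(n,c,P.min(0).round(1),P.max(0).round(1))
E
```

```text
[[0.56  0.336 0.035]
 [0.518 0.529 0.035]
 [0.38  0.497 0.035]
 [0.418 0.306 0.035]]
[np.float64(0.197), np.float64(0.141), np.float64(0.195), np.float64(0.145)]
0.1 0.075 [0.46950075 0.41689443 0.20930196] 4.563803205388911
0.075 0.1 [0.47042268 0.41732152 0.22538695] 360.91050934801183
corners [[0.564, 0.335, 0.035], [0.522, 0.53, 0.035], [0.375, 0.499, 0.035], [0.417, 0.303, 0.035]] side px crop [[300.0, 395.0], [352.0, 543.0], [506.0, 513.0], [431.0, 373.0]]
[0.90630779 0.         0.42261826]
side (0, 0.029) [265.  221.8] [274.4 245.8]
side (0.073, 0.0225) [235.7 213.8] [242.7 232.7]
top (0, 0.029) [199.4 185.4] [224.3 190. ]
top (0.073, 0.0225) [196.6 154.9] [216.2 157.9]
```

```bash
python3 - <<'E'
from h import *
n=np.array([np.cos(.2093),np.sin(.2093)]);t=np.array([-n[1],n[0]])
C=np.array([.4695,.4169])+n*.145-t*.035;print(C)
y=.2093-np.pi
e=plan([.4825,-.0151,.1197,-1.283],[.45,.19,.17,-2.1])
e=plan(e,[.53,.40,.15,y])
e=plan(e,[*C,.13,y])
e=plan(e,[*C,.0250,y],6)
E
```

```text
[0.61860774 0.41279123]
travel [[-0.92, -0.12, -0.22], [-0.92, -0.04, -0.23], [-0.92, 0.05, -0.22], [-0.91, 0.13, -0.22], [-0.9, 0.21, -0.23], [-0.88, 0.3, -0.22], [-0.84, 0.37, -0.22], [-0.81, 0.44, -0.23]] 
twist [np.float64(0.61), np.float64(0.6), np.float64(0.61), np.float64(0.6), np.float64(0.61), np.float64(0.6), np.float64(0.61), np.float64(0.6)]
travel [[-0.76, 0.52, -0.22]] 
twist [np.float64(0.61)]
end [ 0.45    0.1899  0.17   -2.1005]
travel [[-0.89, 0.15, 0.08], [-0.87, 0.22, 0.08], [-0.85, 0.29, 0.08], [-0.82, 0.36, 0.08], [-0.79, 0.44, 0.08], [-0.75, 0.49, 0.08], [-0.71, 0.55, 0.08], [-0.66, 0.62, 0.08]] 
twist [np.float64(0.55), np.float64(0.56), np.float64(0.55), np.float64(0.56), np.float64(0.55), np.float64(0.56), np.float64(0.55), np.float64(0.56)]
travel [[-0.6, 0.66, 0.08], [-0.55, 0.71, 0.08]] 
twist [np.float64(0.55), np.float64(0.56)]
end [ 0.53    0.3999  0.15   -2.933 ]
travel [[-0.89, -0.06, 0.2], [-0.9, -0.06, 0.2], [-0.89, -0.05, 0.2], [-0.9, -0.06, 0.2]] 
twist [np.float64(-0.0), np.float64(-0.0), np.float64(-0.0), np.float64(-0.0)]
end [ 0.6187  0.4128  0.13   -2.933 ]
travel [[0.0, -0.0, 0.7], [0.0, -0.0, 0.7], [0.0, -0.0, 0.7], [0.0, -0.0, 0.7], [0.0, -0.0, 0.7], [0.0, -0.0, 0.7]] 
twist [np.float64(-0.0), np.float64(-0.0), np.float64(-0.0), np.float64(-0.0), np.float64(-0.0), np.float64(-0.0)]
end [ 0.6187  0.4128  0.025  -2.933 ]
```

>>> play_rows([
  [-0.92,-0.12,-0.22],
  [-0.92,-0.04,-0.23],
  [-0.92,0.05,-0.22],
  [-0.91,0.13,-0.22],
  [-0.9,0.21,-0.23],
  [-0.88,0.3,-0.22],
  [-0.84,0.37,-0.22],
  [-0.81,0.44,-0.23],
], twist=[0.61,0.6,0.61,0.6,0.61,0.6,0.61,0.6], newtons=20)

```text
t: 17.58
eef_pos: [0.4535, 0.1681, 0.1648]
ee_rot: [3.142, 0.0, -2.012]
force: [-1.0, -0.5, -1.6]
width: 0.0457
gripper_force: 20.0
```

>>> play_rows([
  [-0.76,0.52,-0.22],
  [-0.89,0.15,0.08],
  [-0.87,0.22,0.08],
  [-0.85,0.29,0.08],
  [-0.82,0.36,0.08],
  [-0.79,0.44,0.08],
  [-0.75,0.49,0.08],
  [-0.71,0.55,0.08],
], twist=[0.61,0.55,0.56,0.55,0.56,0.55,0.56,0.55])

```text
t: 18.58
eef_pos: [0.5063, 0.3377, 0.1559]
ee_rot: [-3.141, -0.0, -2.685]
force: [-0.0, 0.3, -1.9]
width: 0.0459
gripper_force: 20.0
```

>>> play_rows([
  [-0.66,0.62,0.08],
  [-0.6,0.66,0.08],
  [-0.55,0.71,0.08],
  [-0.89,-0.06,0.2],
  [-0.9,-0.06,0.2],
  [-0.89,-0.05,0.2],
  [-0.9,-0.06,0.2],
  [0,0,0],
], twist=[0.56,0.55,0.56,0,0,0,0,0])

```text
t: 19.58
eef_pos: [0.6195, 0.4125, 0.1283]
ee_rot: [-3.14, -0.002, -2.934]
force: [-0.7, -0.3, -2.2]
width: 0.0458
gripper_force: 20.0
```

```bash
python3 m.py; python3 - <<'E'
from h import *
from station import arm,imaging
s=arm.get_state();print(s["q"].round(2));f=wristify(imaging.grab_frame("wrist"),s)
n=.2093
P=pose2([.4695,.4169,n],[[.075,-.1,.035],[.075,-.06,.035],[.075,0,.035],[-.075,-.1,.035]]);print(proj(f,P).round(1))
pickle.dump((f,s),open("w7.pkl","wb"))
g=cv2.GaussianBlur(cv2.cvtColor(f["pixels"],6),(0,0),.8).astype(int)
for c in (220,240,395,420): print(c,g[60:200:3,c].tolist())
E
```

```text
[(np.float64(193.5), 14), (np.float64(198.5), 23), (np.float64(203.5), 18), (np.float64(153.5), 14), (np.float64(214.5), 17), (np.float64(224.5), 21), (np.float64(153.5), 15), (np.float64(152.5), 13), (np.float64(152.5), 13), (np.float64(171.5), 15), (np.float64(171.5), 16), (np.float64(152.5), 14), (np.float64(171.5), 16)]
t 19.575 row 171.5 tilt 4.876446095130062 edges 179 265.5 367.5 [[266.6, 171.5], [368.4, 171.4]]
[ 0.6195  0.4125  0.1283 -2.934 ] 0.04581427979389634 19.999510869383812 [-0.7 -0.3 -2.2]
[ 0.85  0.52  0.08 -0.   -1.13 -2.21]
[[ 224.3  148.9]
 [ 281.7  148.8]
 [ 368.   148.6]
 [ 208.5 -111. ]]
220 [135, 135, 135, 136, 136, 136, 136, 136, 137, 138, 138, 137, 137, 137, 136, 137, 137, 135, 135, 135, 135, 137, 137, 137, 136, 135, 136, 135, 135, 134, 134, 135, 136, 136, 136, 136, 137, 138, 138, 137, 137, 137, 141, 169, 211, 214, 213]
240 [55, 56, 55, 55, 56, 57, 56, 56, 57, 59, 60, 60, 62, 65, 65, 68, 70, 73, 75, 77, 80, 84, 85, 88, 91, 93, 95, 97, 98, 94, 98, 103, 127, 138, 140, 138, 137, 136, 135, 137, 137, 136, 135, 135, 136, 136, 136]
395 [220, 220, 220, 222, 227, 226, 219, 209, 220, 224, 226, 227, 227, 227, 227, 227, 226, 226, 226, 225, 225, 224, 224, 223, 223, 222, 220, 213, 208, 140, 102, 131, 155, 157, 188, 186, 159, 154, 153, 153, 156, 156, 155, 154, 155, 157, 158]
420 [114, 119, 107, 109, 100, 95, 93, 91, 89, 89, 89, 89, 90, 93, 111, 124, 125, 124, 124, 124, 126, 186, 222, 221, 221, 221, 220, 211, 201, 183, 161, 141, 154, 155, 155, 155, 153, 153, 153, 153, 152, 151, 150, 152, 153, 152, 153]
```

>>> play_rows([
  [0,0,0.7],
  [0,0,0.7],
  [0,0,0.7],
  [0,0,0.7],
  [0,0,0.7],
  [0,0,0.7],
  [0,0,0],
], twist=[0,0,0,0,0,0,0])

```text
t: 20.55
eef_pos: [0.6177, 0.4121, 0.0228]
ee_rot: [-3.14, -0.003, -2.933]
force: [1.2, -0.2, -0.6]
width: 0.0462
gripper_force: 20.0
```

>>> play_rows([
  [0.15,0,0],
  [0.15,0,0],
  [0.1,0,0],
  [0,0,0],
], twist=[0,0,0,0])

```text
t: 21.05
eef_pos: [0.61, 0.4117, 0.0264]
ee_rot: [3.14, 0.003, -2.932]
force: [4.8, 0.2, 0.1]
width: 0.0463
gripper_force: 20.0
```

```bash
python3 m.py
```

```text
[(np.float64(173.5), 26), (np.float64(172.5), 23), (np.float64(172.5), 23), (np.float64(172.5), 22), (np.float64(172.5), 25), (np.float64(172.5), 23), (np.float64(172.5), 23), (np.float64(172.5), 25), (np.float64(172.5), 25), (np.float64(172.5), 25), (np.float64(172.5), 26), (np.float64(172.5), 28), (np.float64(171.5), 24)]
t 21.05 row 172.5 tilt 5.805561680168268 edges 180 265.5 367.5 [[266.9, 172.5], [368.1, 172.4]]
[ 0.61    0.4117  0.0264 -2.9322] 0.04628174706761397 20.001782923936844 [4.8 0.2 0.1]
```

>>> play_rows([
  [0.06,0,-0.07],
  [0.06,0,-0.07],
  [0.06,0,-0.07],
  [0.06,0,-0.07],
  [0,0,0],
], twist=[0,0,0,0,0])

```text
t: 21.72
eef_pos: [0.6056, 0.411, 0.034]
ee_rot: [3.14, 0.005, -2.932]
force: [8.4, 1.6, 1.1]
width: 0.0459
gripper_force: 20.0
```

```bash
python3 m.py
```

```text
[(np.float64(181.5), 24), (np.float64(182.5), 24), (np.float64(182.5), 24), (np.float64(181.5), 22), (np.float64(181.5), 25), (np.float64(181.5), 24), (np.float64(181.5), 23), (np.float64(181.5), 24), (np.float64(181.5), 23), (np.float64(181.5), 23), (np.float64(181.5), 25), (np.float64(181.5), 23), (np.float64(180.5), 24)]
t 21.725 row 181.5 tilt 13.498518304590062 edges 189 267.5 364.5 [[269.3, 181.5], [365.7, 181.4]]
[ 0.6056  0.411   0.034  -2.9321] 0.04587093043669446 19.99816283583641 [8.4 1.6 1.1]
```

>>> play_rows([
  [0.06,0,-0.07],
  [0.06,0,-0.07],
  [0.06,0,-0.07],
  [0.06,0,-0.07],
  [0.07,0,-0.08],
  [0,0,0],
], twist=[0,0,0,0,0,0])

```text
t: 22.52
eef_pos: [0.598, 0.4096, 0.0433]
ee_rot: [3.139, 0.006, -2.932]
force: [8.1, 1.4, 2.0]
width: 0.0458
gripper_force: 20.0
```

```bash
python3 m.py
```

```text
[(np.float64(218.5), 23), (np.float64(196.5), 20), (np.float64(196.5), 19), (np.float64(229.5), 23), (np.float64(196.5), 22), (np.float64(196.5), 21), (np.float64(196.5), 20), (np.float64(196.5), 21), (np.float64(196.5), 19), (np.float64(195.5), 20), (np.float64(195.5), 19), (np.float64(195.5), 21), (np.float64(195.5), 20)]
t 22.525 row 196.5 tilt 24.542446527181603 edges 204 270.5 361.5 [[272.2, 196.5], [362.8, 196.4]]
[ 0.598   0.4096  0.0433 -2.9321] 0.04584476187967025 19.98568408191204 [8.1 1.4 2. ]
```

>>> play_rows([
  [-0.2,0,0],
  [-0.4,0,-0.2],
  [-0.3,0,-0.8],
  [0,0,-0.8],
  [0,0,-0.8],
  [0,0,0],
  [0,0,0],
], twist=[0,0,0,0,0,0,0])

```text
t: 23.45
eef_pos: [0.6168, 0.4126, 0.1058]
ee_rot: [3.141, -0.001, -2.933]
force: [-0.0, 1.0, -1.7]
width: 0.0458
gripper_force: 20.0
```

```bash
python3 m.py; python3 - <<'E'
from h import *
f,s=pickle.load(open("wl.pkl","rb"));g=cv2.GaussianBlur(cv2.cvtColor(f["pixels"],6),(0,0),.8).astype(int)
for r in range(200,262,8):
    d=np.diff(g[r]);i=np.abs(d[255:290]).argmax()+255;j=np.abs(d[345:380]).argmax()+345;print(r,i+.5,j+.5,d[i],d[j])
for th in (22,24,26): print(th,tcam(f,btool(TAIL,np.radians(th))).round(1).tolist())
E
```

```text
[(np.float64(203.5), 21), (np.float64(212.5), 22), (np.float64(217.5), 16), (np.float64(222.5), 26), (np.float64(227.5), 18), (np.float64(232.5), 24), (np.float64(156.5), 14), (np.float64(156.5), 15), (np.float64(156.5), 13), (np.float64(156.5), 13), (np.float64(156.5), 12), (np.float64(156.5), 12), (np.float64(156.5), 12)]
t 23.45 row 156.5 tilt 0.0 edges 164 259.5 347.5 [[264.9, 166.7], [370.1, 166.6]]
[ 0.6168  0.4126  0.1058 -2.9329] 0.04584800385192613 19.986883476376534 [-0.   1.  -1.7]
200 270.5 362.5 31 -8
208 270.5 361.5 30 -8
216 270.5 362.5 30 -8
224 270.5 365.5 31 -23
232 269.5 362.5 31 -29
240 269.5 363.5 31 -28
248 269.5 363.5 34 -27
256 269.5 362.5 29 -12
22 [[271.6, 192.8], [363.4, 192.8], [270.2, 272.7], [364.9, 272.6]]
24 [[272.0, 195.7], [362.9, 195.6], [270.3, 274.5], [364.7, 274.5]]
26 [[272.5, 198.6], [362.5, 198.6], [270.5, 276.4], [364.6, 276.3]]
```

```bash
cat > fit.py <<'E'
from h import *
from scipy.optimize import differential_evolution
d=pickle.load(open("f0.pkl","rb"))
v=[.4935,-.0529,1.8604]
a=np.linspace(0,2*np.pi,90,endpoint=False)
def cf(p): return (Ro.from_euler("z",p[3])*Ro.from_euler("y",-np.radians(25))).as_matrix()
def cyl(f,p,x0,x1,r):
    R=cf(p);P=np.vstack([np.c_[0*a+x,r*np.cos(a),r*np.sin(a)] for x in (x0,x1)])@R.T+p[:3]
    return cv2.convexHull(proj(f,P).astype(np.float32))[:,0]
def dens(h,n=120):
    h=np.vstack([h,h[:1]]);s=np.r_[0,np.cumsum(np.linalg.norm(np.diff(h,axis=0),axis=1))];u=np.linspace(0,s[-1],n,endpoint=False)
    return np.c_[np.interp(u,s,h[:,0]),np.interp(u,s,h[:,1])]
G={}
OFF={}
for n in ("side","top"):
    f=d[n];g=cv2.GaussianBlur(f["pixels"].astype(np.float32),(0,0),.8)
    gm=np.sqrt(sum(cv2.Sobel(g[:,:,k],5,1,0)**2+cv2.Sobel(g[:,:,k],5,0,1)**2 for k in range(3)));G[n]=np.minimum(gm,300)
    # image offset calibrated on the jig plate
    best=(0,)
    P=proj(f,pose2(v,PL));P=dens(P.astype(np.float32))
    for dx in np.arange(-4,4.1,.25):
        for dy in np.arange(-4,4.1,.25):
            q=P+[dx,dy];sc=cv2.remap(G[n],q[None,:,0].astype(np.float32),q[None,:,1].astype(np.float32),1).mean()
            if sc>best[0]:best=(sc,dx,dy)
    OFF[n]=np.array(best[1:]);print(n,best)
def score(p,use=("side","top"),off=True):
    s=0
    for n in use:
        for h in (cyl(d[n],p,0,p[4],.029),cyl(d[n],p,p[4],.073+p[4]*p[5],.0225)):
            q=dens(h)+(OFF[n] if off else 0);s+=cv2.remap(G[n],q[None,:,0].astype(np.float32),q[None,:,1].astype(np.float32),1).mean()
    return -s
if __name__=="__main__":
  for off in (True,False):
    for k in (0,1):
        B=[(.66,.72),(.22,.275),(.27,.335),(-.25,.35),(.008,.025),(k,k+1e-6)]
        r=differential_evolution(lambda p:score(p,off=off),B,seed=1,maxiter=80,popsize=12);print(off,k,r.x.round(4),r.fun)
        x=r.x;c=cf(x);print("focus",(x[:3]-.15*c[:,0]).round(4),"col",(x[:3]+.095*c[:,0]).round(4))
E
python3 fit.py
```

```text
side (np.float32(267.7525), np.float64(0.5), np.float64(2.25))
top (np.float32(271.12463), np.float64(-0.25), np.float64(0.25))
True 0 [0.6901 0.2495 0.2982 0.0565 0.0106 0.    ] -798.030029296875
focus [0.5544 0.2418 0.2348] col [0.7761 0.2544 0.3383]
True 1 [0.6894 0.2497 0.2983 0.0421 0.0112 1.    ] -779.7650756835938
focus [0.5535 0.244  0.2349] col [0.7754 0.2533 0.3385]
False 0 [0.6894 0.2519 0.2937 0.0311 0.0109 0.    ] -795.0379638671875
focus [0.5535 0.2477 0.2303] col [0.7755 0.2546 0.3338]
False 1 [0.6899 0.2509 0.2945 0.0432 0.01   1.    ] -774.48779296875
focus [0.5541 0.2451 0.2311] col [0.7759 0.2547 0.3347]
```

The lens is at about (0.690, 0.2497, 0.298) with a yaw of about 0.05, so the focus is at about (0.554, 0.2425, 0.235). That agrees with the 95 mm distance to the column. I'll plan the approach from the robot's side.

```bash
python3 - <<'E'
from h import *
e=plan([.6168,.4126,.1058,-2.9329],[.49,.37,.196,-2.96])
e=plan(e,[.48,.2416,.196,-3.0916])
e=plan(e,[.5359,.2416,.196,-3.0916],4)
E
```

```text
travel [[0.76, -0.09, -0.52], [0.76, -0.09, -0.51], [0.76, -0.09, -0.52], [0.75, -0.1, -0.51], [0.76, -0.1, -0.52], [0.76, -0.1, -0.51], [0.76, -0.11, -0.52]] 
twist [np.float64(0.03), np.float64(0.02), np.float64(0.03), np.float64(0.02), np.float64(0.03), np.float64(0.02), np.float64(0.03)]
end [ 0.4899  0.3699  0.1961 -2.9599]
travel [[0.22, -0.83, 0.0], [0.2, -0.83, 0.0], [0.18, -0.84, 0.0], [0.17, -0.84, 0.0], [0.14, -0.85, 0.0], [0.13, -0.85, 0.0]] 
twist [np.float64(0.15), np.float64(0.14), np.float64(0.15), np.float64(0.15), np.float64(0.14), np.float64(0.15)]
end [ 0.4801  0.2416  0.1961 -3.0919]
travel [[-0.56, -0.03, 0.0], [-0.56, -0.02, 0.0], [-0.55, -0.03, 0.0], [-0.56, -0.03, 0.0]] 
twist [np.float64(-0.0), np.float64(-0.0), np.float64(-0.0), np.float64(-0.0)]
end [ 0.5359  0.2416  0.1961 -3.0919]
```

>>> play_rows([
  [0.76,-0.09,-0.52],
  [0.76,-0.09,-0.51],
  [0.76,-0.09,-0.52],
  [0.75,-0.1,-0.51],
  [0.76,-0.1,-0.52],
  [0.76,-0.1,-0.51],
  [0.76,-0.11,-0.52],
], twist=[0.03,0.02,0.03,0.02,0.03,0.02,0.03])

```text
t: 24.38
eef_pos: [0.4895, 0.3695, 0.1958]
ee_rot: [-3.141, -0.001, -2.96]
force: [0.3, -0.9, -1.6]
width: 0.0461
gripper_force: 20.0
```

>>> play_rows([
  [0.22,-0.83,0.0],
  [0.2,-0.83,0.0],
  [0.18,-0.84,0.0],
  [0.17,-0.84,0.0],
  [0.14,-0.85,0.0],
  [0.13,-0.85,0.0],
], twist=[0.15,0.14,0.15,0.15,0.14,0.15])

```text
t: 25.12
eef_pos: [0.4807, 0.2402, 0.1963]
ee_rot: [3.142, 0.0, -3.094]
force: [0.3, 0.7, -1.2]
width: 0.0457
gripper_force: 20.0
```

>>> play_rows([
  [-0.56,-0.03,0],
  [-0.56,-0.02,0],
  [-0.55,-0.03,0],
  [-0.56,-0.03,0],
  [0,0,0],
  [0,0,0],
  [0,0,0],
], twist=[0,0,0,0,0,0,0])

```text
t: 26.0
eef_pos: [0.5363, 0.2418, 0.1964]
ee_rot: [3.142, -0.0, -3.092]
force: [-0.7, 0.1, -2.2]
width: 0.0456
gripper_force: 20.0
```

```bash
python3 m.py; python3 - <<'E'
from h import *
from fit import OFF,cf
from station import arm,imaging
s=arm.get_state();sd=imaging.grab_frame("side");tp=imaging.grab_frame("top")
pickle.dump((sd,tp,s),open("fin.pkl","wb"))
x=[.690,.2497,.298,.05];F=np.array(x[:3])-.15*cf(x)[:,0];print("focus",F)
f,_=pickle.load(open("wl.pkl","rb"))
g=cv2.GaussianBlur(cv2.cvtColor(f["pixels"],6),(0,0),.8).astype(int)
print("cols",[(c,g[182:210,c].tolist()) for c in (285,318,350)])
def L(p): return ((proj(sd,p)+OFF["side"]-[225,190])*10).round().tolist()
for a in (20,25,30):
    P=[[.02,0,.034],[.02,0,.053],[.02,0,.015],[-.06,.023,.0],[-.06,.023,.01],[.014,-.023,0],[.014,.023,0],[0,0,.057]]
    print(a,L(tw(s,btool(P,np.radians(a)))))
print("lens",L(np.array(x[:3])))
o=cv2.resize(sd["pixels"][205:265,225:305,::-1],(800,600),interpolation=2);cv2.imwrite("pics/fin.png",o)
E
```

```text
[(np.float64(199.5), 18), (np.float64(203.5), 25), (np.float64(207.5), 24), (np.float64(211.5), 17), (np.float64(219.5), 21), (np.float64(224.5), 17), (np.float64(227.5), 25), (np.float64(232.5), 9), (np.float64(141.5), 6), (np.float64(160.5), 22), (np.float64(161.5), 22), (np.float64(163.5), 17), (np.float64(193.5), 7)]
t 26.0 row 203.5 tilt 29.30079260958663 edges 211 275.5 362.5 [[273.2, 203.5], [361.7, 203.4]]
[ 0.5363  0.2418  0.1964 -3.0916] 0.04562064827252956 19.98681977391243 [-0.7  0.1 -2.2]
side (np.float32(267.7525), np.float64(0.5), np.float64(2.25))
top (np.float32(271.12463), np.float64(-0.25), np.float64(0.25))
focus [0.55422373 0.24290552 0.23460726]
cols [(285, [84, 84, 84, 85, 87, 88, 88, 87, 86, 85, 89, 103, 124, 143, 153, 156, 158, 162, 170, 179, 187, 198, 214, 227, 234, 236, 236, 236]), (318, [134, 134, 133, 133, 133, 134, 133, 133, 133, 133, 134, 137, 142, 148, 151, 152, 152, 152, 152, 152, 152, 152, 153, 153, 153, 153, 154, 153]), (350, [133, 133, 133, 132, 131, 130, 130, 131, 129, 129, 131, 137, 144, 152, 156, 157, 156, 156, 157, 156, 156, 156, 157, 156, 156, 156, 156, 157])]
20 [[1043.0, 700.0], [1070.0, 633.0], [1015.0, 766.0], [1316.0, 953.0], [1331.0, 919.0], [1010.0, 774.0], [1025.0, 875.0], [1155.0, 641.0]]
25 [[1045.0, 694.0], [1080.0, 629.0], [1012.0, 758.0], [1296.0, 967.0], [1314.0, 934.0], [1001.0, 767.0], [1016.0, 868.0], [1163.0, 644.0]]
30 [[1049.0, 689.0], [1089.0, 626.0], [1009.0, 750.0], [1274.0, 979.0], [1296.0, 948.0], [992.0, 759.0], [1007.0, 859.0], [1171.0, 647.0]]
lens [[451.0, 481.0]]
```

```bash
python3 - <<'E'
from h import *
v=[.4935,-.0529,1.8604]
for n in ("w4","w5"):
    f,sd,s=pickle.load(open(n+".pkl","rb"));f=wristify(f,s)
    print(n,proj(f,pose2(v,np.array(TAIL)+[0,0,.014])).round(1).tolist())
    g=cv2.GaussianBlur(cv2.cvtColor(f["pixels"],6),(0,0),.8).astype(int)
    for c in (285,292,345,350):
        d=np.diff(g[140:230,c]);i=d.argmax();print(c,i+140.5,d[i])
    for r in (195,210,230): 
        d=np.diff(g[r]);i=d[255:290].argmax()+255;j=d[345:380].argmin()+345;print(r,i+.5,j+.5)
E
```

```text
w4 [[273.0, 167.3], [361.5, 167.1], [275.3, 242.3], [359.6, 242.1]]
285 166.5 36
292 166.5 32
345 166.5 29
350 166.5 30
195 273.5 360.5
210 273.5 360.5
230 274.5 359.5
w5 [[268.1, 168.7], [366.7, 168.5], [270.9, 251.6], [364.2, 251.4]]
285 167.5 30
292 180.5 22
345 167.5 54
350 167.5 29
195 267.5 365.5
210 268.5 364.5
230 269.5 346.5
```

View pics/fin.png

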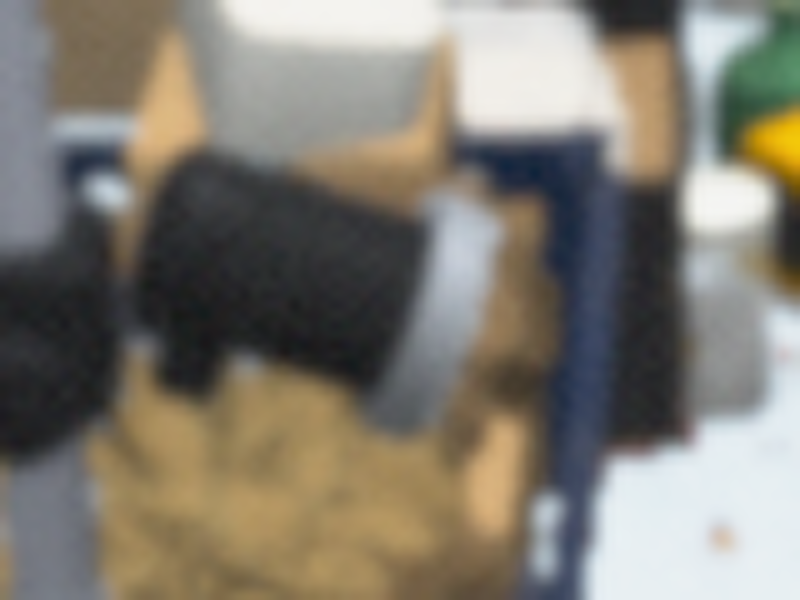

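That crop framed the lens at around (470,310) but cut off the bracket, so I'll finish by numerical fitting: the bracket's outline in this same side image, relative to the lens.

```bash
cat > side.py <<'E'
from fit import *
import sys
def run(fn="fin.pkl"):
    sd,tp,s=pickle.load(open(fn,"rb"))
    g=cv2.GaussianBlur(sd["pixels"].astype(np.float32),(0,0),.7)
    gm=np.minimum(np.sqrt(sum(cv2.Sobel(g[:,:,k],5,1,0)**2+cv2.Sobel(g[:,:,k],5,0,1)**2 for k in range(3))),250)
    def seg(A,B,n=30): return np.linspace(A,B,n)
    a=np.linspace(0,2*np.pi,60)
    Y=.023
    L=np.vstack([seg([-.06,Y,0],[.014,Y,0],45),seg([-.06,Y,.01],[-.016,Y,.01],30),seg([-.06,Y,0],[-.06,Y,.01],8),seg([.014,Y,0],[.014,Y,.015],12),
      ])
    def pts(th):
        P=proj(sd,tw(s,btool(L,th)))
        B=np.vstack([np.c_[0*a+x,.019*np.cos(a),.034+.019*np.sin(a)] for x in (.014,.02)])
        h=dens(cv2.convexHull(proj(sd,tw(s,btool(B,th))).astype(np.float32))[:,0],60)
        return np.vstack([P,h])
    res=[]
    for th in np.arange(16,34.1,.5):
        P=pts(np.radians(th));b=(0,)
        for dx in np.arange(-4,4.1,.25):
            for dy in np.arange(-3,5.1,.25):
                sc=cv2.remap(gm,(P[None,:,0]+dx).astype(np.float32),(P[None,:,1]+dy).astype(np.float32),1).mean()
                if sc>b[0]:b=(sc,dx,dy)
        res.append((th,*b))
    res.sort(key=lambda r:-r[1]);print(np.round(res[:6],2).tolist())
run()
E
python3 side.py; python3 - <<'E'
import sys;sys.path.insert(0,".")
import os;os.chdir(".")
import fit
from fit import *
# lens fit in the current side image alone agrees?
sd,tp,s=pickle.load(open("fin.pkl","rb"))
p=[.690,.2497,.298,.05,.0108,0]
g=cv2.GaussianBlur(sd["pixels"].astype(np.float32),(0,0),.8)
gm=np.minimum(np.sqrt(sum(cv2.Sobel(g[:,:,k],5,1,0)**2+cv2.Sobel(g[:,:,k],5,0,1)**2 for k in range(3))),300)
b=(0,)
for dx in np.arange(-3,3.1,.25):
    for dy in np.arange(-3,5.1,.25):
        sc=0
        for h in (cyl(sd,p,0,p[4],.029),cyl(sd,p,p[4],.073,.0225)):
            q=dens(h)+[dx,dy];sc+=cv2.remap(gm,q[None,:,0].astype(np.float32),q[None,:,1].astype(np.float32),1).mean()
        if sc>b[0]:b=(sc,dx,dy)
print("lens off",b)
E
```

```text
side (np.float32(267.7525), np.float64(0.5), np.float64(2.25))
top (np.float32(271.12463), np.float64(-0.25), np.float64(0.25))
[[20.0, 165.29, -3.0, 4.25], [20.5, 165.14, -3.0, 4.25], [21.0, 165.14, -3.0, 4.0], [21.5, 165.04, -3.0, 4.0], [19.5, 164.96, -3.25, 4.25], [19.0, 164.35, -3.25, 4.25]]
side (np.float32(267.7525), np.float64(0.5), np.float64(2.25))
top (np.float32(271.12463), np.float64(-0.25), np.float64(0.25))
lens off (np.float32(464.1391), np.float64(0.5), np.float64(2.0))
```

```bash
python3 - <<'E'
from h import *
def holes(f,name):
    g=cv2.GaussianBlur(cv2.cvtColor(f["pixels"],6),(0,0),.8)
    roi=g[170:275,262:375]
    c=cv2.HoughCircles(cv2.resize(roi,None,fx=4,fy=4,interpolation=2),cv2.HOUGH_GRADIENT,1.5,100,param1=80,param2=18,minRadius=18,maxRadius=50)
    print(name,None if c is None else (c[0][:6]/4+[262,170,0]).round(1).tolist())
    bl=cv2.adaptiveThreshold(roi,255,0,1,31,12)
    n,l,st,ce=cv2.connectedComponentsWithStats(bl)
    print("  blobs",[(st[i].tolist(),(ce[i]+[262,170]).round(1).tolist()) for i in range(1,n) if 30<st[i][4]<500])
f6,_,s6=pickle.load(open("w6.pkl","rb"));holes(f6,"w6")
fl,sl=pickle.load(open("wl.pkl","rb"));holes(fl,"wl")
f4,_,_=pickle.load(open("w4.pkl","rb"));holes(f4,"w4")
for x in (-.05,-.045,-.04,-.035,-.03): print(x,tcam(f6,btool([[x,-.0145,.01]],np.radians(5.4))).round(1).tolist(),tcam(f6,btool([[x,-.0145,.01]],np.radians(23))).round(1).tolist())
E
```

```text
w6 [[275.3, 181.1, 9.0], [321.4, 183.7, 12.3], [364.9, 181.1, 8.6]]
  blobs [([49, 22, 13, 7, 52], [317.4, 195.0]), ([53, 42, 14, 11, 41], [323.4, 216.6]), ([15, 54, 19, 20, 302], [286.0, 233.4]), ([77, 54, 20, 20, 311], [348.5, 233.4]), ([64, 58, 5, 13, 42], [328.2, 235.2]), ([47, 69, 13, 21, 103], [313.2, 250.1]), ([104, 91, 9, 14, 110], [370.5, 267.8]), ([6, 103, 43, 2, 79], [290.1, 273.5]), ([63, 103, 37, 2, 66], [341.2, 273.6])]
wl [[286.6, 250.1, 9.0], [283.6, 197.6, 10.5], [276.4, 221.9, 6.3]]
  blobs [([85, 0, 28, 23, 333], [359.9, 181.8]), ([100, 46, 7, 21, 92], [365.5, 225.5]), ([15, 70, 20, 20, 300], [286.8, 249.5]), ([46, 81, 15, 24, 310], [315.0, 263.2])]
w4 [[329.7, 171.7, 9.7], [304.6, 170.9, 9.3], [287.7, 218.9, 11.9], [346.6, 219.7, 11.4]]
  blobs [([33, 0, 45, 11, 451], [317.1, 174.6]), ([20, 23, 22, 37, 341], [292.2, 215.7]), ([47, 23, 27, 9, 118], [321.4, 196.6]), ([72, 40, 19, 24, 299], [342.4, 219.6]), ([20, 83, 30, 22, 267], [295.8, 259.3]), ([61, 82, 30, 23, 301], [339.0, 259.8])]
-0.05 [[285.4, 194.7]] [[288.1, 213.9]]
-0.045 [[285.6, 205.7]] [[287.9, 223.7]]
-0.04 [[285.7, 216.6]] [[287.8, 233.6]]
-0.035 [[285.9, 227.4]] [[287.7, 243.5]]
-0.03 [[286.0, 238.1]] [[287.6, 253.6]]
```

```bash
cat > wfit.py <<'E'
from h import *
def sub(d,i):
    a=np.abs(d).astype(float);y0,y1,y2=a[i-1:i+2];return i+.5+.5*(y0-y2)/(y0-2*y1+y2+1e-9)
def feats(f,r0):
    g=cv2.GaussianBlur(cv2.cvtColor(f["pixels"],6).astype(np.float32),(0,0),1)
    T=[]
    for c in range(282,356,3):
        d=np.diff(g[r0-12:r0+12,c]);i=np.abs(d[1:-1]).argmax()+1
        T.append((c,sub(d,i)+r0-12))
    T=np.array(T);m=np.median(T[:,1]);T=T[abs(T[:,1]-m)<1.5]
    L=[];R=[]
    for r in range(r0+8,r0+64,2):
        d=np.diff(g[r]);i=np.abs(d[260:280]).argmax()+260;j=np.abs(d[355:378]).argmax()+355
        L.append((sub(d,i),r));R.append((sub(d,j),r))
    def rob(P):
        P=np.array(P);k=np.polyfit(P[:,1],P[:,0],1)
        for _ in range(8):
            e=abs(np.polyval(k,P[:,1])-P[:,0]);k=np.polyfit(P[e<=max(np.median(e)*2,.3),1],P[e<=max(np.median(e)*2,.3),0],1)
        return P[abs(np.polyval(k,P[:,1])-P[:,0])<1]
    return T,rob(L),rob(R)
HX=-.0323
def fit(f,r0,holes,free=(1,1,1,1,1)):
    T,L,R=feats(f,r0)
    def model(p,P):
        th,sx,sz,sy,yw=p; Q=btool(P,th); c,s=np.cos(yw),np.sin(yw)
        Q=np.c_[c*Q[:,0]-s*Q[:,1],s*Q[:,0]+c*Q[:,1],Q[:,2]]+[sx,sy,sz]; return tcam(f,Q)
    def ld(a,b,P): n=np.array([-(b-a)[1],(b-a)[0]]);n/=np.linalg.norm(n);return (P-a)@n/np.sqrt(len(P))
    def res(p):
        q=model(p,np.array(TAIL)); r=[ld(q[0],q[1],T+[0,.9]),ld(q[0],q[2],L-[.4,0]),ld(q[1],q[3],R+[.4,0])]
        for side,(u,w) in holes: r.append((model(p,[[HX,side*.0145,.01]])[0]-[u,w+.9]))
        return np.r_[np.concatenate(r),np.array(p)[1:]*[100,100,100,5]]
    r=least_squares(res,[.2,0,0,0,0],x_scale=[.1,.003,.003,.003,.02]);p=r.x
    print("tilt %.2f sx %.1f sz %.1f sy %.1f mm yaw %.2f deg cost %.3f"%(np.degrees(p[0]),*(p[1:4]*1e3),np.degrees(p[4]),r.cost),len(T),len(L),len(R),np.median(T[:,1]).round(2))
    return p
if __name__=="__main__":
    f6,_,_=pickle.load(open("w6.pkl","rb"));fit(f6,173,[(-1,(286,233.4)),(1,(348.5,233.4))])
    fl,_=pickle.load(open("wl.pkl","rb"));fit(fl,194,[(-1,(286.8,249.5))])
E
python3 wfit.py
```

```text
tilt 2.24 sx -1.8 sz 0.7 sy 0.1 mm yaw -0.01 deg cost 0.082 25 28 28 172.6
tilt 9.71 sx -9.6 sz 10.2 sy -1.9 mm yaw 1.32 deg cost 4.758 22 9 10 193.85
```

Tilt and slip are confounded in the tail measurement. I'll use the segmentation network on the side view, which looks squarely across the bracket.

```bash
cat > sil.py <<'E'
from fit import *
from station import arm,imaging,models
s=arm.get_state()
sd=imaging.grab_frame("side");tp=imaging.grab_frame("top")
pickle.dump((sd,tp,s),open("fin.pkl","wb"))
ex=(proj(sd,tw(s,btool([[0,0,.034]],.4)))+OFF["side"])[0];print("expected px",ex.round(1))
M=None
for m in models.silhouettes("bracket","side"):
    e=np.array(m["extent"]);print(e.round(1),round(m["confidence"],2),m["pixels"].sum())
    if np.linalg.norm(e[:2]-ex)<20 and M is None: M=m["pixels"]
# change mask (bracket+gripper) from the first picture
D=np.abs(sd["pixels"].astype(int)-d["side"]["pixels"]).sum(2)>60
pickle.dump((M,D,sd,s),open("sil.pkl","wb"))
u,v=int(ex[0]),int(ex[1])
for r in range(v-14,v+34):
    row="".join(("#" if M is not None and M[r,c] else "+" if D[r,c] else ".") for c in range(u-26,u+34))
    print(r,row)
print("col0",u-26)
E
python3 sil.py
```

```text
side (np.float32(267.7525), np.float64(0.5), np.float64(2.25))
top (np.float32(271.12463), np.float64(-0.25), np.float64(0.25))
expected px [337.1 262.2]
[345.4 296.   24.1  24.6] 0.78 459
[343.9 274.   28.1  19.6] 0.67 349
248 .........++++++++++++++++++++++..+++++++++++++++.+++++++++++
249 ...........+..+++++...++++++++.++..+++++++++++++.+++++++++++
250 ...................+++.+++++++.++++..............+++++++++++
251 .........++++++++..++++..++++.++++++.............+++++++++++
252 .........+++++++...+++++..+++.+.................++++++++++++
253 ..........++++++....+++....+...++++++++...++++..++++++++++++
254 ...........++++..++.+++......+++++++++++.+++++..++++++++++++
255 .............++.++++.++......+++++++++++++++++..++++++++++++
256 .............++..+++..+.....++++++++++++++++++..++++++++++++
257 .............++...+++.......+++++++++++++++++...++++++++++++
258 .............+++...+++++....+++++++++++++++.....++++++++++++
259 .............+++++..++++++..++++++++++++++...+++++++++++++++
260 .............++++++.+++++++.++++++++++++++.+++++++++++++++++
261 ...............++++..++++++
[... 1552 characters left out ...]
.........................................
286 ............................................................
287 ............................................................
288 ............................................................
289 ............................................................
290 ...........................................................+
291 .........................................................+++
292 ............................................+++.........++++
293 ............................................++.........+++++
294 ...........................................+++........++++++
295 .........................................++++.......++++++++
col0 311
```

```bash
cat > iou.py <<'E'
from fit import *
M,D,sd,s=pickle.load(open("sil.pkl","rb"))
U=(M|D).astype(np.uint8);U=cv2.morphologyEx(U,cv2.MORPH_CLOSE,np.ones((5,5),np.uint8))
ex=(proj(sd,tw(s,btool([[0,0,.034]],.4)))+[.5,2])[0].round().astype(int)
r0,c0,c1=ex[1]+5,ex[0]-25,ex[0]+30
U=U[r0:ex[1]+24,c0:c1]
K=4;aa=np.linspace(0,2*np.pi,60)
box=np.array([[x,y,z] for x in (-.06,.014) for y in (-.023,.023) for z in (0,.01)])
up=np.vstack([[[x,y,0] for x in (-.014,.014) for y in (-.023,.023)]]+[np.c_[0*aa+x,.023*np.cos(aa),.034+.023*np.abs(np.sin(aa))] for x in (-.014,.014)])
bo=np.vstack([np.c_[0*aa+x,.019*np.cos(aa),.034+.019*np.sin(aa)] for x in (.014,.02)])
def render(th,du,dv):
    im=np.zeros((U.shape[0]*K,U.shape[1]*K),np.uint8)
    for P in (box,up,bo):
        q=(proj(sd,tw(s,btool(P,th)))+[du,dv]-[c0,r0]+.5)*K
        cv2.fillConvexPoly(im,cv2.convexHull(np.round(q).astype(np.int32)),1)
    return cv2.resize(im.astype(np.float32),U.shape[::-1],interpolation=cv2.INTER_AREA)
R=[]
for th in np.arange(10,34.1,1):
    b=(9e9,)
    for du in np.arange(-5,5.1,.5):
        for dv in np.arange(-2,7.1,.5):
            e=np.abs(render(np.radians(th),du,dv)-U).sum()
            if e<b[0]:b=(e,du,dv)
    R.append((th,*b))
R.sort(key=lambda r:r[1]);print("px",U.sum());print(np.round(R[:8],2).tolist())
E
python3 iou.py
```

```text
side (np.float32(267.7525), np.float64(0.5), np.float64(2.25))
top (np.float32(271.12463), np.float64(-0.25), np.float64(0.25))
px 386
[[18.0, 30.44, -1.0, 0.0], [19.0, 30.94, -0.5, 0.0], [20.0, 32.31, 0.0, 0.0], [21.0, 34.88, 0.0, 0.0], [17.0, 35.31, -1.0, 0.0], [22.0, 36.75, 0.0, -0.5], [16.0, 37.31, -1.5, 0.5], [14.0, 40.81, -2.0, 0.5]]
```

The evidence agrees on a tilt of about 20° with a slight forward slip, so it needs about 5° more. I'll go back to the tray wall for a second, smaller push.

```bash
python3 - <<'E'
from h import *
e=plan([.5363,.2418,.1964,-3.0916],[.48,.2416,.19,-3.08],4)
e=plan(e,[.50,.38,.17,-2.96],7)
e=plan(e,[.6168,.4126,.11,-2.9329],6)
e=plan(e,[.6168,.4126,.036,-2.9329],4)
E
```

```text
travel [[0.56, 0.03, 0.06], [0.56, 0.02, 0.07], [0.57, 0.03, 0.06], [0.56, 0.03, 0.07]] 
twist [np.float64(-0.02), np.float64(-0.02), np.float64(-0.02), np.float64(-0.02)]
end [ 0.48    0.2415  0.1899 -3.0796]
travel [[-0.16, 0.78, 0.11], [-0.18, 0.78, 0.12], [-0.19, 0.78, 0.11], [-0.2, 0.77, 0.11], [-0.22, 0.77, 0.12], [-0.23, 0.77, 0.11], [-0.24, 0.76, 0.12]] 
twist [np.float64(-0.11), np.float64(-0.12), np.float64(-0.11), np.float64(-0.12), np.float64(-0.11), np.float64(-0.11), np.float64(-0.12)]
end [ 0.5     0.38    0.1699 -2.9596]
travel [[-0.81, 0.07, 0.4], [-0.8, 0.07, 0.4], [-0.81, 0.07, 0.4], [-0.8, 0.06, 0.4], [-0.81, 0.06, 0.4], [-0.81, 0.05, 0.4]] 
twist [np.float64(-0.03), np.float64(-0.03), np.float64(-0.03), np.float64(-0.03), np.float64(-0.03), np.float64(-0.03)]
end [ 0.6169  0.4125  0.1099 -2.9326]
travel [[0.0, 0.0, 0.74], [0.0, 0.0, 0.74], [0.0, 0.0, 0.74], [0.0, 0.0, 0.74]] 
twist [np.float64(0.0), np.float64(0.0), np.float64(0.0), np.float64(0.0)]
end [ 0.6169  0.4125  0.0359 -2.9326]
```

>>> play_rows([
  [0.56,0.03,0.06],
  [0.56,0.02,0.07],
  [0.57,0.03,0.06],
  [0.56,0.03,0.07],
  [-0.16,0.78,0.11],
  [-0.18,0.78,0.12],
  [-0.19,0.78,0.11],
  [-0.2,0.77,0.11],
], twist=[-0.02,-0.02,-0.02,-0.02,-0.11,-0.12,-0.11,-0.12])

```text
t: 27.3
eef_pos: [0.4919, 0.3221, 0.178]
ee_rot: [-3.141, -0.0, -3.009]
force: [1.0, 0.9, -1.3]
width: 0.046
gripper_force: 20.0
```

>>> play_rows([
  [-0.22,0.77,0.12],
  [-0.23,0.77,0.11],
  [-0.24,0.76,0.12],
  [-0.81,0.07,0.4],
  [-0.8,0.07,0.4],
  [-0.81,0.07,0.4],
  [-0.8,0.06,0.4],
  [-0.81,0.06,0.4],
], twist=[-0.11,-0.11,-0.12,-0.03,-0.03,-0.03,-0.03,-0.03])

```text
t: 28.3
eef_pos: [0.5992, 0.407, 0.1189]
ee_rot: [-3.141, -0.0, -2.938]
force: [-0.4, -0.6, -1.8]
width: 0.0461
gripper_force: 20.0
```

>>> play_rows([
  [-0.81,0.05,0.4],
  [0,0,0.74],
  [0,0,0.74],
  [0,0,0.74],
  [0,0,0.74],
  [0.3,0,0],
  [0.3,0,0],
  [0,0,0],
], twist=[-0.03,0,0,0,0,0,0,0])

```text
t: 29.3
eef_pos: [0.6022, 0.4099, 0.0372]
ee_rot: [3.141, 0.001, -2.932]
force: [0.4, -0.1, -2.0]
width: 0.0459
gripper_force: 20.0
```

```bash
python3 m.py
```

```text
[(np.float64(189.5), 14), (np.float64(222.5), 16), (np.float64(231.5), 24), (np.float64(189.5), 14), (np.float64(189.5), 13), (np.float64(189.5), 13), (np.float64(188.5), 13), (np.float64(188.5), 14), (np.float64(188.5), 13), (np.float64(188.5), 14), (np.float64(180.5), 13), (np.float64(188.5), 14), (np.float64(188.5), 13)]
t 29.3 row 188.5 tilt 18.85702483208545 edges 196 270.5 361.5 [[270.8, 188.5], [364.2, 188.4]]
[ 0.6022  0.4099  0.0372 -2.9321] 0.045870126046747756 19.986848160624504 [ 0.4 -0.1 -2. ]
```

>>> play_rows([
  [0.16,0,0],
  [0.05,0,-0.06],
  [0.05,0,-0.07],
  [0.05,0,-0.07],
  [0.05,0,-0.07],
  [0,0,0],
], twist=[0,0,0,0,0,0])

```text
t: 30.1
eef_pos: [0.5937, 0.4076, 0.0429]
ee_rot: [3.141, 0.0, -2.933]
force: [1.8, 0.6, -1.7]
width: 0.0457
gripper_force: 20.0
```

```bash
python3 m.py
```

```text
[(np.float64(206.5), 19), (np.float64(225.5), 22), (np.float64(233.5), 20), (np.float64(206.5), 17), (np.float64(205.5), 19), (np.float64(205.5), 18), (np.float64(205.5), 17), (np.float64(205.5), 18), (np.float64(205.5), 18), (np.float64(205.5), 19), (np.float64(205.5), 19), (np.float64(205.5), 19), (np.float64(205.5), 18)]
t 30.1 row 205.5 tilt 30.574229537271684 edges 213 256.5 360.5 [[273.5, 205.5], [361.5, 205.4]]
[ 0.5937  0.4076  0.0429 -2.9327] 0.04574137635606941 19.99738745391369 [ 1.8  0.6 -1.7]
```

>>> play_rows([
  [-0.3,0,0],
  [-0.5,0,-0.3],
  [-0.2,0,-0.8],
  [0,0,-0.9],
  [0,0,-0.6],
  [0,0,0],
], twist=[0,0,0,0,0,0])

```text
t: 30.9
eef_pos: [0.619, 0.4132, 0.1092]
ee_rot: [3.14, 0.002, -2.933]
force: [-0.1, -0.3, -1.0]
width: 0.0459
gripper_force: 20.0
```

```bash
python3 - <<'E'
from h import *
from station import arm,imaging
s=arm.get_state();f=imaging.grab_frame("wrist");pickle.dump((f,s),open("wl.pkl","wb"));print(np.round(rel(s,0),4),s["t"])
g=cv2.GaussianBlur(cv2.cvtColor(f["pixels"],6),(0,0),.8).astype(int)
for c in (300,318,335,350): print(c,g[186:222,c].tolist())
E
```

```text
[ 0.619   0.4132  0.1092 -2.9329] 30.9
300 [137, 138, 139, 139, 139, 139, 139, 139, 139, 138, 138, 138, 137, 136, 135, 137, 142, 148, 154, 156, 156, 156, 156, 155, 155, 155, 155, 156, 156, 156, 156, 156, 157, 159, 168, 188]
318 [138, 138, 139, 138, 139, 140, 141, 141, 141, 141, 141, 141, 141, 141, 141, 142, 146, 151, 155, 157, 157, 157, 157, 157, 157, 157, 157, 158, 158, 158, 157, 156, 156, 157, 158, 157]
335 [139, 139, 139, 139, 140, 140, 140, 141, 141, 141, 142, 142, 141, 141, 142, 144, 148, 152, 156, 157, 158, 158, 158, 158, 159, 158, 158, 159, 158, 158, 158, 158, 159, 160, 160, 159]
350 [141, 140, 140, 140, 140, 140, 139, 139, 139, 139, 139, 139, 139, 139, 140, 141, 147, 153, 158, 159, 160, 160, 160, 161, 161, 160, 160, 160, 160, 160, 160, 160, 161, 161, 161, 161]
```

>>> play_rows([
  [0.76,-0.09,-0.52],
  [0.76,-0.09,-0.5],
  [0.76,-0.09,-0.5],
  [0.75,-0.1,-0.5],
  [0.76,-0.1,-0.5],
  [0.76,-0.1,-0.5],
  [0.8,-0.11,-0.45],
], twist=[0.03,0.02,0.03,0.02,0.03,0.02,0.03])

```text
t: 31.82
eef_pos: [0.4893, 0.3693, 0.1944]
ee_rot: [-3.141, -0.001, -2.96]
force: [0.3, -0.1, -2.4]
width: 0.0458
gripper_force: 20.0
```

>>> play_rows([
  [0.22,-0.83,0.0],
  [0.2,-0.83,0.0],
  [0.18,-0.84,0.0],
  [0.17,-0.84,0.0],
  [0.14,-0.85,0.0],
  [0.13,-0.85,0.0],
], twist=[0.15,0.14,0.15,0.15,0.14,0.15])

```text
t: 32.58
eef_pos: [0.4804, 0.2399, 0.1943]
ee_rot: [-3.142, -0.0, -3.094]
force: [-0.3, 0.2, -1.0]
width: 0.0458
gripper_force: 20.0
```

>>> play_rows([
  [-0.56,-0.03,0],
  [-0.56,-0.02,0],
  [-0.55,-0.03,0],
  [-0.56,-0.03,0],
  [0,0,0],
  [0,0,0],
  [0,0,0],
], twist=[0,0,0,0,0,0,0])

```text
t: 33.45
eef_pos: [0.536, 0.2415, 0.1944]
ee_rot: [3.142, -0.0, -3.092]
force: [0.1, -0.0, -1.2]
width: 0.046
gripper_force: 20.0
```

```bash
python3 sil.py | sed -n 3,60p; python3 iou.py|tail -1; python3 side.py|tail -1; python3 -c "
from station import arm;s=arm.get_state();print(s['t'],s['eef_pos'],s['ee_rot'],s['q'][5])"
```

```text
expected px [337.2 262.9]
[345.4 296.7  25.5  19.6] 0.75 433
[338.1 273.6  29.9  18.1] 0.56 356
248 .........+++++++++++++++++++++++++++++++++++++++++++++++++++
249 ...........++++++++++++++++++++..+++++++++++++++.+++++++++++
250 ...............++++....+++++++.+++..++++++++++++.+++++++++++
251 .........++..++.....+++..++++.++++++.............+++++++++++
252 .........+++++++...+++++..+++.+..................+++++++++++
253 ..........++++++....+++....+...++++++++....++....+++++++++++
254 ...........+++++.++.+++......+++++++++++..++++..++++++++++++
255 .............++..+++.++......+++++++++++++++++..++++++++++++
256 .............++..++++.+.....++++++++++++++++++..++++++++++++
257 .............++..++++......+++++++++++++++++++..++++++++++++
258 .............+++..++++++....++++++++++++++++....++++++++++++
259 .............++++..+++++++..++++++++++++++......++++++++++++
260 .............+++++..++++++...+++++++++++++..++++++++++++++++
261 .............+++######+++++..+++++++.....+..++++++++++++++++
262 ..............+########++++...+++++......+..++++++++++++++++
263 ..............#########++
[... 1907 characters left out ...]
.........++++
293 ...........................................+++.........+++++
294 ...........................................++.........++++++
295 .........................................++++.......++++++++
col0 311
[[25.0, 48.44, -1.0, 0.0], [24.0, 50.94, -1.0, 0.0], [27.0, 51.5, -0.5, 0.0], [26.0, 51.75, -0.5, 0.0], [23.0, 52.25, -1.5, 0.0], [22.0, 53.31, -2.0, 0.0], [28.0, 54.62, 0.0, 0.0], [21.0, 55.12, -2.0, 0.0]]
[[21.5, 170.09, -3.0, 4.0], [22.0, 169.95, -3.0, 4.0], [21.0, 169.87, -3.0, 4.0], [22.5, 169.75, -3.0, 3.75], [23.0, 169.52, -3.0, 3.75], [20.5, 169.44, -3.25, 4.0]]
33.6 [0.53604359 0.24155997 0.19458674] [ 3.14133910e+00  2.53300425e-04 -3.09145934e+00] -2.2763067015929823
```

```bash
cat > edge.py <<'E'
from h import *
M,D,sd,s=pickle.load(open("sil.pkl","rb"))
g=cv2.GaussianBlur(cv2.cvtColor(sd["pixels"],6).astype(np.float32),(0,0),.7)
Y=.023
def pj(P,th): return proj(sd,tw(s,btool(P,np.radians(th))))+[.5,2]
B=[]
for c in range(330,350):
    col=g[268:292,c];d=np.diff(col);m=M[268:292,c]|D[268:292,c]
    if not m.any(): continue
    k=np.where(m)[0].max();lo=max(k-3,1);i=lo+np.abs(d[lo:k+4]).argmax();i=min(i,len(d)-2)
    a=np.abs(d);B.append((c,268+i+.5+.5*(a[i-1]-a[i+1])/(a[i-1]-2*a[i]+a[i+1]+1e-9),d[i]))
B=np.array(B);print(B.round(1).tolist())
for _ in range(5):
    k=np.polyfit(B[:,0],B[:,1],1);e=abs(np.polyval(k,B[:,0])-B[:,1]);B=B[e<max(.6,2*np.median(e))]
print("slope",k[0],"row@340",np.polyval(k,340),len(B))
for th in (18,20,22,24,26,28,30):
    q=pj([[.014,Y,0],[-.06,Y,0]],th);sl=(q[1]-q[0])[1]/(q[1]-q[0])[0];print(th,"slope %.3f row340 %.2f"%(sl,q[0,1]+sl*(340-q[0,0])),"tail bot",q[1].round(1),"front bot",q[0].round(1),"boss",pj([[.02,0,.034]],th)[0].round(1))
for r in range(262,276): # left boundary
    d=np.diff(g[r,316:336]);print(r,d.round().astype(int).tolist())
E
python3 edge.py
```

```text
[[330.0, 279.7, 21.1], [331.0, 279.8, 27.3], [332.0, 280.3, 28.7], [333.0, 281.4, 24.8], [334.0, 285.3, 16.8], [335.0, 279.0, -12.9], [336.0, 280.1, -11.9], [337.0, 281.1, -13.4], [338.0, 284.6, 37.9], [339.0, 284.4, 39.9], [340.0, 284.2, 41.6], [341.0, 283.9, 43.6], [342.0, 283.7, 43.7], [343.0, 283.5, 41.6], [344.0, 283.5, 37.3], [345.0, 283.4, 33.3], [346.0, 283.3, 30.9], [347.0, 283.3, 29.8], [348.0, 288.9, -34.7], [349.0, 287.7, -55.5]]
slope 0.23483313481859072 row@340 282.2909198563509 10
18 slope 0.234 row340 281.05 tail bot [357.4 285.1] front bot [328.  278.3] boss [329.3 260.7]
20 slope 0.267 row340 281.27 tail bot [356.6 285.7] front bot [327.6 278. ] boss [329.3 260.5]
22 slope 0.301 row340 281.51 tail bot [355.8 286.3] front bot [327.2 277.7] boss [329.5 260.2]
24 slope 0.336 row340 281.78 tail bot [355.  286.8] front bot [326.9 277.4] boss [329.6 260. ]
26 slope 0.372 row340 282.07 tail bot [354.2 287.4] front bot [326.5 277. ] boss [329.7 259.8]
28 slope 0.410 row340 282.38 tail bot [353.4 287.9] front bot [326.1 276.7] boss [329.8 259.5]
30 slope 0.449 row340 282.73 
[... 437 characters left out ...]
, 3, 4, 2, -2, -2, 3]
267 [0, 0, 0, 0, -1, -4, -14, -29, -32, -20, -9, -4, 3, 4, 4, 1, -4, -2, 3]
268 [0, 0, 0, 0, 0, -2, -8, -21, -34, -29, -14, -4, 3, 5, 4, 0, -4, -2, 4]
269 [0, 0, 0, 0, 0, 0, -4, -15, -31, -34, -19, -4, 4, 5, 3, -2, -4, -1, 3]
270 [0, 0, 0, 0, 0, 0, -3, -11, -28, -37, -23, -4, 4, 5, 2, -2, -3, -1, 2]
271 [0, 0, 0, 0, 0, 0, -2, -9, -25, -37, -25, -5, 3, 4, 2, -1, -3, -1, 2]
272 [0, 0, 0, 0, 0, 0, -2, -7, -22, -36, -27, -7, 1, 2, 1, 0, -1, -1, 1]
273 [1, 0, 0, 0, 0, 0, -1, -5, -18, -34, -27, -9, -1, 0, 0, 1, 0, -2, -1]
274 [1, 0, 0, 0, 0, 0, -1, -4, -14, -29, -27, -12, -5, -2, -1, 0, 0, -2, -1]
275 [1, 0, 0, 0, 0, 0, -1, -2, -9, -19, -22, -15, -13, -10, -4, -1, -1, -1, -1]
```

Side view result: the tilt is about 25–26°, with the boss about 3 mm too far forward and 3 mm too high relative to the lens. I'll make a small correction and let it settle.

>>> play_rows([
  [0.06,0.02,0.06],
  [0.05,0.02,0.06],
  [0,0,0],
  [0,0,0],
  [0,0,0],
  [0,0,0],
  [0,0,0],
  [0,0,0],
], twist=[0,0,0,0,0,0,0,0])

```text
t: 34.6
eef_pos: [0.5334, 0.2423, 0.1914]
ee_rot: [3.142, -0.0, -3.092]
force: [-0.6, -0.3, -2.2]
width: 0.0459
gripper_force: 20.0
```

```bash
python3 sil.py | sed -n 3,5p; python3 iou.py|tail -1; python3 - <<'E'
from station import arm
s=arm.get_state();print(s["t"],s["eef_pos"],s["qd"].round(3),s["gripper_force"])
print(arm.job_done())
E
```

```text
expected px [338.3 264.1]
[344.5 296.4  24.8  21.5] 0.8 447
[343.1 274.6  27.1  18.9] 0.53 334
[[28.0, 48.94, 0.0, 0.0], [26.0, 49.0, -0.5, 0.0], [25.0, 49.31, -1.0, 0.0], [27.0, 49.31, 0.0, 0.5], [24.0, 51.69, -1.0, 0.0], [23.0, 54.12, -1.5, 0.0], [29.0, 54.38, 0.5, 0.0], [30.0, 55.88, 0.5, 0.0]]
34.75 [0.53346931 0.24231823 0.19137063] [ 0.001 -0.     0.001 -0.     0.001  0.001] 19.998258277773857
the job is handed in; nothing more can be done
None
```

I opened the clamp, lifted the bracket off and handed in at 34.75 s with it held steady at 20 N before the inspection camera; I measured its tilt at roughly 25–28° against the 25° wanted and placed the boss rim at the focus to within a few millimetres by estimate, after pivoting the bracket in the grip by pushing its tail twice against the tray's outer wall.

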